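# Set a flat bar ready for cutting in the bench lever shear

## Robot

A 7-joint arm with a two-finger parallel gripper is mounted at the origin on the work surface. World frame = base frame: x ahead of the robot, y to its left, z up, the work surface at z = 0. Lengths are in m, angles in rad, forces in N, time in s.
With the tool pointing down it reaches from about 0.4 to 0.85 m from the base axis. Payload 10.4 kg.
Tool frame: the origin (TCP) lies midway between the tips of the shut fingers; the grasp point (between the pads) lies manip.pinch_z behind it (manip.pinch_z is the distance from the TCP to the grasp point, in m); z points along the fingers, y is the direction in which the jaws open and shut (so a half turn about z gives the same grasp; the last joint's range is limited). The gripper opens to 85 mm and grips with 20 to 120 N. Pads are 22 mm wide; open, the fingers measure 114 mm over their backs; the gripper's body (76 mm by 85 mm) begins 54 mm behind the grasp point. The pads swing forward as they close: fully open they stand 13 mm farther back than shut.
Start: joints at [1.252, 0.332, -0.065, 1.46, 0.022, 1.35, -0.088], TCP at [0.182, -0.598, 0.231] pointing down, gripper open.
Joint ranges: [-2.6, 2.6], [-0.5, 2.12], [-1.47, 1.34], [0.16, 2.42], [-1.27, 4.41], [0.06, 2.06], [-2.6, 2.6]. Speed limits (rad/s): [2.22, 2.22, 2.79, 2.79, 3.14, 3.14, 3.14].

## Interface

Orientations are given as a unit quaternion [x, y, z, w].
In Python, from workcell import manip gives the robot as it stands.
- The arm moves only by the shell command python3 -m handwheel 'ROWS' [FORCE]. ROWS is JSON, a list that holds one entry, the list of rows, each a list of 7 numbers: the shift along the tool's x, y, z in m, then the turn, a rotation vector about the tool's x, y, z in rad, then the finger opening in m, from 0 to 0.0854. In form: [[[tx, ty, tz, ax, ay, az, claw], ...]]. A call has 1 to 8 rows; each row is the pose to reach, as a shift and turn from the pose commanded when the call began, along the tool's axes at that moment; what a row does not reach only later rows make up. A row lasts 1/8 s, in which the tool goes at most 62.5 mm and 10.7 degrees, less where a joint would pass 70% of its speed; a pose out of reach is approached as far as the arm can. A call with a gripper value outside its range is refused whole. The fingers move at their own pace and stop on an object; FORCE is the grip in N (left out, the last holds). Time passes only in rows, so rows that repeat a pose let the fingers close. It gives the time, the measured TCP pose, the force and the opening at its end, in the units of the state.
- manip.get_obs(): the state, without advancing time (a new reading comes with each control period).
- manip.camera(name): name is "scene" or "top"; returns the picture (480x640x3 uint8, blue, green, red); there is no depth.
- manip.calibration(name): a dict with "fx", "fy", "cx", "cy" (pixels), "view" (4x4, takes a point from world to camera coordinates). Camera axes: x right, y up, looking along -z (the intrinsics and any distortion apply to the point x, -y, -z); pixel columns grow to the right and rows downward; lengths in m; the calibration is good to about 2 mm. A picture is of the moment at which its call begins. calibration takes no time and is no camera call.
- manip.hand_in(): hands the job in, once; it reports no verdict.
The state is a dict: "clock": time; "joint_pos": joint angles; "joint_velocities": joint speeds; "tau": joint torques, N m; "position": TCP position; "ee_rot": TCP orientation; "ft_force": force on the tool from outside, world axes, zero at the start; "torque": the same for the moment, N m; "grip_width": opening from 0.0 (shut) to 1.0 (fully open).
Only numpy, scipy, OpenCV 4.12 (cv2) and the standard library are available. Lean on these libraries where they do the work, as an engineer would, in place of code of your own. Each camera call takes 0.05 s, during which the arm holds its last target.

## Task

Get the flat bar ready for a cut in the bench shear. Push the shear's counterweighted beam up by its side grip, without flinging it, until it is past its balance point and stays up on its stop by itself; then push the flat bar, sliding it on the shear table and never lifting it, under the raised knife until its end meets the length stop and its long edge lies flat along the fence. Use only the fingertips or the outside of the fingers, and leave everything else where it is.

Things in the scene. Friction and masses are not known exactly. Their poses are not given: they have to be found in the camera images.
- shear: Bench lever shear, green frame, bolted down. Origin on the bench under the cutting plane (its y = 0); x runs from handle end to pivot end (away from the robot), y left, z up. Dark steel table: top 60 mm up, x -140 to 90, y 0 to 260 mm. Beam and knife at y = -22 to -2 mm, its pivot bracket at the table's far right corner (x 60 to 170 mm, y 4 to 26 mm, 117 mm high).
- pivot (a point): Point on the beam's hinge axis (axis along the shear's y), 85 mm above the bench, at x = 100 mm, y = -85 mm in the shear's frame: level with the middle of the side grip's length.
- grip (a point): Middle of the side grip: black rubber rod, 28 mm diameter, 114 mm long, along the shear's y, sticking out to the right of the beam's near end. With the beam down it is 255 mm nearer than the pivot, 70 mm higher, 155 mm above the bench, with free space under it; it swings on a 264 mm radius about the hinge, up and away from the robot.
- beam (a joint): Beam angle, rad: 0 = down (knife shut, the bar cannot pass), grows as the grip rises, 0.97 = fully raised on its rubber stop. A counterweight stands on an arm behind the pivot: below about 0.5 the beam falls shut (about 3 to 6 N at the grip raises it), above about 0.65 it goes on up by itself at moderate speed and stays. The hinge is damped.
- bar_mid (a point): Middle of the flat bar, half-way up: plain aluminium, 40 mm wide (x), 170 mm long (y), 6 mm thick, about 110 g, loose on the shear table left of the knife, roughly parallel to the fence (within 0.06 rad) and 6 to 20 mm short of it. Its axes are near the shear's.
- bar_end (a point): Middle of the flat bar's leading (right-hand) end face, half-way up; 85 mm from bar_mid along the bar's -y.
- stop_face (a point): Point on the working face of the length stop, a fixed upright steel plate to the right of the knife, 85 mm long along x, 30 mm high (48 to 78 mm above the bench); it faces the shear's +y and stands 30 to 55 mm beyond the cutting plane. This point is level with where the middle of the bar's end comes when the bar lies along the fence.
- fence (a point): Point on the square fence's working face at table height, 130 mm left of the cutting plane. The fence is a 12 mm high steel bar along the table's far side, from y = 28 to 252 mm of the shear's frame, its face at x = 45 mm looking to -x (towards the robot).
- square: Bystander: engineer's square lying on the shear table's near right corner; dark stock 66 x 16 x 14 mm along x (origin under its middle), thin blade 90 mm along +y.
- offcut: Bystander: 40 x 62 x 6 mm aluminium offcut on the bench to the right of the shear; origin under its middle.
- socket_large: Bystander: chromed socket standing on the bench, 32 mm diameter, 38 mm high; origin under its middle.
- socket_deep: Bystander: deep chromed socket standing on the bench, 26 mm diameter, 78 mm high; origin under its middle.
- spanner: Bystander: spanner 200 mm long lying on the bench to the left of the shear.
- screwdriver: Bystander: black-handled screwdriver 210 mm long lying on the bench to the right.
- oil_can: Bystander: grey can, 60 mm diameter, 130 mm high, standing on the bench to the right; origin under its middle.

How it is judged:
By the outcome, as a careful person would: the job done as asked, in the order asked, and still so for the second after the job is handed in, with the robot touching nothing.
It also fails if it takes over 69 s, if anything falls off the work surface, if the arm or the gripper's body presses on something with over 40 N, if the wrist force passes 120 N, or if a joint passes its speed limit or range.

## Working session

There is one attempt and no reset: what is moved stays moved. The work goes in short steps, Python scripts to look and compute and a shell command to move; the robot and the scene stay as the last step left them, time stands still between calls to the robot, and variables do not carry over. Pictures are saved under pics/ and viewed, and the job is handed in when it is done.

```bash
ls; mkdir -p pics; python3 - <<'E'
from workcell import manip
import cv2,numpy as np
print(manip.get_obs()); print(manip.pinch_z)
for n in("scene","top"):
    cv2.imwrite(f"pics/{n}0.png",manip.camera(n)); c=manip.calibration(n); print(n,c)
E
```

```text
pics
{'clock': 0.0, 'joint_pos': array([ 1.25241553,  0.33288227, -0.0646768 ,  1.4609824 ,  0.02153949,
        1.34989576, -0.08848881]), 'joint_velocities': array([ 0.00038237, -0.00086215, -0.00051817,  0.00093435,  0.00103027,
        0.00167562,  0.00136027]), 'tau': array([-4.42311557e-04, -6.25447726e+01,  4.90495178e-02, -3.91601658e+01,
        1.62451708e-02,  9.97396186e-03,  1.67748959e-05]), 'position': array([ 0.18206402, -0.59748184,  0.23048975]), 'ee_rot': array([ 9.89084024e-01,  1.47350767e-01, -1.17790494e-04, -7.28417252e-04]), 'ft_force': array([-0.0876719 ,  0.52511216,  0.58511917]), 'torque': array([-0.01182471, -0.03494904, -0.0407217 ]), 'grip_width': 0.998122299805871}
0.0187
scene {'fx': 446.3803763343934, 'fy': 446.3803763343934, 'cx': 324.1544670442684, 'cy': 237.12269450614116, 'view': array([[ 0.54400182,  0.83900682,  0.01138315, -0.27242863],
       [-0.6910991 ,  0.44032415,  0.5731463 ,  0.31408901],
       [ 0.47586137, -0.31965951,  0.819374  , -1.3622646 ],
       [ 0.        ,  0.        ,  0.        ,  1.        ]])}
top {'fx': 497.2152524584221, 'fy': 497.2152524584221, 'cx': 324.5344299916864, 'cy': 232.83464364772558, 'view': array([[ 0.00962409, -0.99982888, -0.01579849, -0.02340135],
       [ 0.98762088,  0.0070305 ,  0.15670219, -0.53924173],
       [-0.1565643 , -0.01711103,  0.98751953, -1.04821862],
       [ 0.        ,  0.        ,  0.        ,  1.        ]])}
```

View pics/scene0.png

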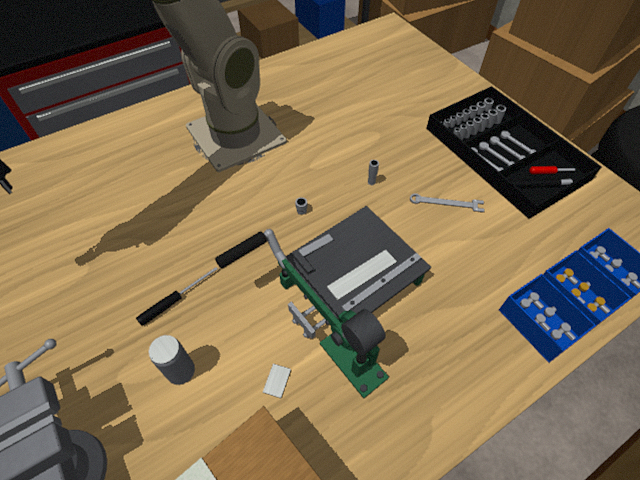

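View pics/top0.png

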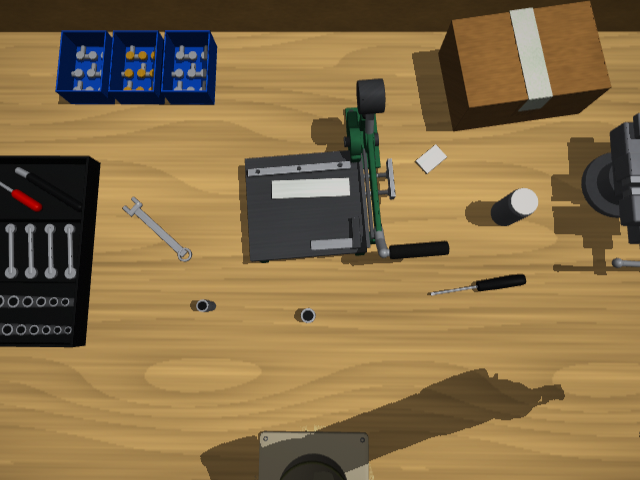

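The scene and top views show the shear centred near top pixel (320,205). The bar is at (310,188), the fence at (300,168), the grip at (420,250), and the stop right of the knife at (391,180). I'll enlarge both crops.

```bash
python3 - <<'E'
import cv2
a=cv2.imread("pics/top0.png")[70:280,230:460]; cv2.imwrite("pics/top0z.png",cv2.resize(a,None,fx=2.85*1.2,fy=2.85,interpolation=3) if 0 else cv2.resize(a,None,fx=2.8,fy=2.8,interpolation=3))
a=cv2.imread("pics/scene0.png")[195:405,205:445]; cv2.imwrite("pics/scene0z.png",cv2.resize(a,None,fx=2.8,fy=2.8,interpolation=3))
E
```

```text
(no output)
```

View pics/top0z.png

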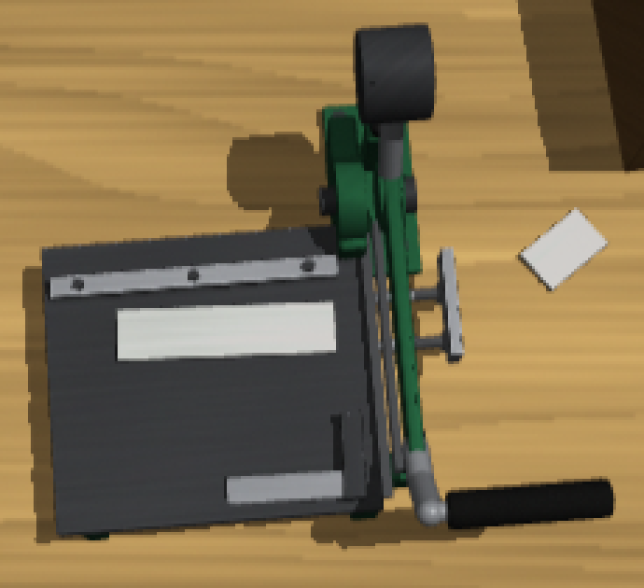

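View pics/scene0z.png

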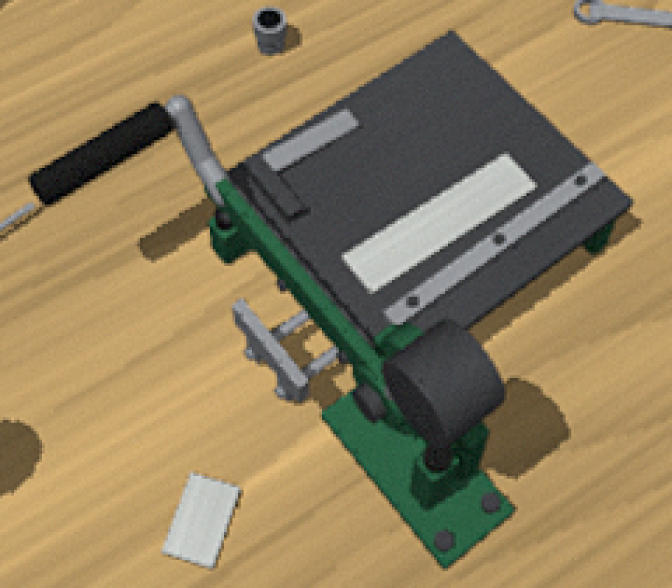

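```bash
cat > h.py <<'E'
import numpy as np,cv2
from workcell import manip
def ray(n,u,v):
    c=manip.calibration(n);V=np.array(c["view"]);R=V[:3,:3];t=V[:3,3]
    d=R.T@np.array([(u-c["cx"])/c["fx"],-(v-c["cy"])/c["fy"],-1.]);return -R.T@t,d/np.linalg.norm(d)
def plane(n,u,v,z):
    o,d=ray(n,u,v);return o+d*(z-o[2])/d[2]
def tri(a,b):
    o1,d1=ray("top",*a);o2,d2=ray("scene",*b)
    A=np.stack([d1,-d2],1);s=np.linalg.lstsq(A,o2-o1,rcond=None)[0]
    p,q=o1+s[0]*d1,o2+s[1]*d2;return (p+q)/2,np.linalg.norm(p-q)
def proj(n,P):
    c=manip.calibration(n);V=np.array(c["view"]);p=V[:3,:3]@np.asarray(P)+V[:3,3]
    return c["cx"]+c["fx"]*p[0]/-p[2],c["cy"]-c["fy"]*p[1]/-p[2]
def quad(img,roi,mask):
    x0,y0,x1,y1=roi;m=np.zeros(img.shape[:2],np.uint8);m[y0:y1,x0:x1]=mask(img)[y0:y1,x0:x1]*255
    c=max(cv2.findContours(m,0,2)[0],key=cv2.contourArea)
    r=cv2.minAreaRect(c);return r,cv2.approxPolyDP(c,3,True)[:,0]
E
python3 - <<'E'
from h import *
np.set_printoptions(precision=4,suppress=True)
T=lambda u,v:(230+u/2.8,70+v/2.8); S=lambda u,v:(205+u/2.8,195+v/2.8)
for k,a,b in [("tabFL",(42,248),(630,203)),("tabNL",(57,534),(452,32)),("gripR",(612,498),(40,188)),("gripL",(450,508),(170,116)),
 ("stopN",(450,358),(236,303)),("stopF",(442,252),(302,380)),("barRF",(335,350),(342,258)),("barLN",(118,360),(505,155)),("barLF",(118,311),(536,187)),("barRF2",(335,302),(371,291)),
 ("fenL",(50,297),(583,167)),("fenR",(337,274),(385,313))]:
    print(k,*tri(T(*a),S(*b)))
for n in("top","scene"):
    im=cv2.imread(f"pics/{n}0.png")
    roi=(262,172,356,204) if n=="top" else (322,245,402,302)
    r,p=quad(im,roi,lambda i:(i.min(2)>185))
    print(n,r,p.tolist(),[plane(n,*q,.066)[:2] for q in cv2.boxPoints(r)])
E
```

```text
tabFL [0.7036 0.1597 0.055 ] 0.0002439305369798191
tabNL [0.4764 0.1417 0.0535] 0.0030168527119131443
gripR [ 0.4947 -0.2587  0.1575] 0.007035821764742244
gripL [ 0.4873 -0.1469  0.1547] 0.0071242755559345165
stopN [ 0.6128 -0.1624  0.0668] 0.0015045662112627002
stopF [ 0.6959 -0.1555  0.0737] 0.0003300160158033143
barRF [ 0.6208 -0.0721  0.0614] 0.002327822167135964
barLN [0.6122 0.0972 0.0606] 0.002869567455613645
barLF [0.6515 0.0985 0.0617] 0.0038410212672161615
barRF2 [ 0.6587 -0.0711  0.0654] 0.004192860500038583
fenL [0.6596 0.1478 0.0632] 0.00571788655588836
fenR [ 0.6807 -0.0728  0.0668] 0.0037458343655715075
top ((310.2592468261719, 187.7400360107422), (16.41094398498535, 77.17371368408203), 87.79740142822266) [[348, 179], [274, 181], [272, 197], [349, 194]] [array([0.6495, 0.098 ]), array([ 0.657 , -0.0704]), array([ 0.6204, -0.0719]), array([0.6128, 0.0956])]
scene ((361.4176330566406, 273.87060546875), (15.569389343261719, 70.48408508300781), 57.528804779052734) [[395, 261], [383, 251], [328, 287], [338, 298]] [array([ 0.6218, -0.0705]), array([0.6128, 0.1025]), array([0.6521, 0.0965]), array([ 0.6587, -0.0729])]
```

```bash
python3 - <<'E'
from h import *
np.set_printoptions(precision=4,suppress=True)
from scipy.spatial.transform import Rotation as R
M={"tabFL":(90,260,.7036,.1597),"tabNL":(-140,260,.4764,.1417),"gR":(-155,-142,.4947,-.2587),"gL":(-155,-28,.4873,-.1469),"fL":(45,252,.6596,.1478),"fR":(45,28,.6807,-.0728)}
# top-only with plane heights (check)
T=lambda u,v:(230+u/2.8,70+v/2.8)
Z={"tabFL":((42,248),.06),"tabNL":((57,534),.06),"gR":((612,498),.155),"gL":((450,508),.155),"fL":((50,297),.066),"fR":((337,274),.066)}
for src in(0,1):
    A=np.array([v[:2] for v in M.values()])/1e3
    B=np.array([v[2:] for v in M.values()]) if src==0 else np.array([plane("top",*T(*p),z)[:2] for p,z in Z.values()])
    a=A-A.mean(0);b=B-B.mean(0);y=np.arctan2((a[:,0]*b[:,1]-a[:,1]*b[:,0]).sum(),(a*b).sum())
    Q=np.array([[np.cos(y),-np.sin(y)],[np.sin(y),np.cos(y)]]);t=B.mean(0)-Q@A.mean(0)
    print("yaw",y,"t",t,"res mm",1e3*(B-(A@Q.T+t)))
    w=lambda p:Q@np.array(p)+t
    print("pivot",w((.1,-.085)),"grip",w((-.155,-.085)),"fence",w((.045,.13)))
    for n,P in dict(b1=(.6495,.098),b2=(.657,-.0704),b3=(.6204,-.0719),b4=(.6128,.0956),s1=(.6521,.0965),stN=(.6128,-.1624),stF=(.6959,-.1555)).items(): print(n,Q.T@(np.array(P)-t))
E
```

```text
yaw 0.08630329025327503 t [ 0.6376 -0.1056] res mm [[-1.2538 -1.4929]
 [ 0.6902  0.3322]
 [-0.7165  1.729 ]
 [ 1.7098 -0.0468]
 [-1.1109 -1.5439]
 [ 0.6812  1.0224]]
pivot [ 0.7446 -0.1817] grip [ 0.4905 -0.2036] fence [0.6712 0.0278]
b1 [0.0294 0.2018]
b2 [0.0224 0.0334]
b3 [-0.0142  0.0351]
b4 [-0.0074  0.2026]
s1 [0.0319 0.2001]
stN [-0.0296 -0.0545]
stF [ 0.0538 -0.0547]
yaw 0.08922257087991906 t [ 0.637  -0.1071] res mm [[-1.5062 -1.2008]
 [ 0.6192 -0.1138]
 [-1.5792 -0.2234]
 [ 0.7119 -1.2857]
 [ 1.      2.0091]
 [ 0.7542  0.8146]]
pivot [ 0.7442 -0.1829] grip [ 0.4902 -0.2056] fence [0.6702 0.0264]
b1 [0.0308 0.2032]
b2 [0.0232 0.0348]
b3 [-0.0134  0.0366]
b4 [-0.006   0.2041]
s1 [0.0332 0.2015]
stN [-0.029  -0.0529]
stF [ 0.0544 -0.0534]
```

```bash
python3 -m handwheel '[[[0,0,-0.06,0,0,0,0.02],[0.05,-0.06,-0.06,0,0,0.1,0],[0.05,-0.12,-0.06,0,0.15,0.2,0],[0.05,-0.18,-0.06,0,0.3,0.2,0],[0.05,-0.24,-0.06,0,0.45,0.2,0],[0.05,-0.30,-0.06,0,0.6,0.2,0],[0.05,-0.36,-0.06,0,0.7,0.2,0],[0.05,-0.36,-0.06,0,0.7,0.2,0]]]'
```

```text
clock: 1.1
position: [0.124, -0.2365, 0.2906]
ee_rot: [0.938, 0.039, 0.34, -0.05]
ft_force: [0.8, -0.2, -0.0]
grip_width: -0.003
```

```bash
cat >> h.py <<'E'
from scipy.spatial.transform import Rotation as Rot
YAW=.087
def ori(tau,yaw=YAW):
    e=np.array([np.cos(yaw),np.sin(yaw),0]);u=np.array([0,0,1.])
    z=np.sin(tau)*e-np.cos(tau)*u;x=np.cos(tau)*e+np.sin(tau)*u
    return np.stack([x,np.cross(z,x),z],1)
def rel(P,O):
    o=manip.get_obs();R0=Rot.from_quat(o["ee_rot"])
    return np.round(R0.inv().apply(np.array(P)-o["position"]),4),np.round((R0.inv()*Rot.from_matrix(O)).as_rotvec(),3)
PIV=np.array([.7444,-.1823,.085])
def gripc(th):
    e=np.array([np.cos(YAW),np.sin(YAW),0]);a=.268+th
    return PIV-e*.2644*np.cos(a)+np.array([0,0,.2644*np.sin(a)])
E
python3 - <<'E'
from h import *
print(manip.get_obs()["joint_pos"].round(3))
C=gripc(0);print(C)
for tau in(.75,.85):
  O=ori(tau)
  for d in(.075,.025): print(tau,d,C-d*O[:,0]+.03*O[:,2],rel(C-d*O[:,0]+.03*O[:,2],O))
E
```

```text
[ 1.466 -0.467  0.203  2.244 -0.584  1.562  0.219]
[ 0.49040273 -0.20445368  0.15501401]
0.75 0.075 [ 0.45610544 -0.2074451   0.08194044] (array([0.1213, 0.021 , 0.3736]), array([-0.064,  0.051, -0.029]))
0.75 0.025 [ 0.49255151 -0.20426627  0.11602237] (array([0.1712, 0.0195, 0.371 ]), array([-0.064,  0.051, -0.029]))
0.85 0.075 [ 0.46354437 -0.20679627  0.07886848] (array([0.1251, 0.0213, 0.3807]), array([-0.063,  0.151, -0.032]))
0.85 0.025 [ 0.49641872 -0.20392897  0.1164325 ] (array([0.1745, 0.0195, 0.3732]), array([-0.063,  0.151, -0.032]))
```

```bash
python3 -m handwheel '[[[0.015,0.003,0.047,-0.03,0.02,-0.01,0],[0.03,0.006,0.094,-0.064,0.051,-0.029,0],[0.045,0.01,0.14,-0.064,0.051,-0.029,0],[0.06,0.015,0.19,-0.064,0.051,-0.029,0],[0.08,0.02,0.24,-0.064,0.051,-0.029,0],[0.095,0.021,0.29,-0.064,0.051,-0.029,0],[0.11,0.021,0.33,-0.064,0.051,-0.029,0],[0.121,0.021,0.373,-0.064,0.051,-0.029,0]]]'; python3 - <<'E'
from h import *
print(manip.get_obs()["joint_pos"].round(3))
for n in("scene","top"): cv2.imwrite(f"pics/{n}1.png",manip.camera(n))
C=gripc(0);O=ori(.75)
for d in(.035,.025): print(rel(C-d*O[:,0]+.03*O[:,2],O))
E
```

```text
clock: 2.1
position: [0.4041, -0.224, 0.1241]
ee_rot: [0.93, 0.043, 0.366, -0.014]
ft_force: [-0.3, -1.9, 1.1]
grip_width: 0.002
[ 1.905 -0.188 -1.011  2.414 -1.267  0.788  0.327]
(array([ 0.0486, -0.0052,  0.0646]), array([-0.013, -0.003,  0.008]))
(array([ 0.0586, -0.0051,  0.0647]), array([-0.013, -0.003,  0.008]))
```

View pics/scene1.png

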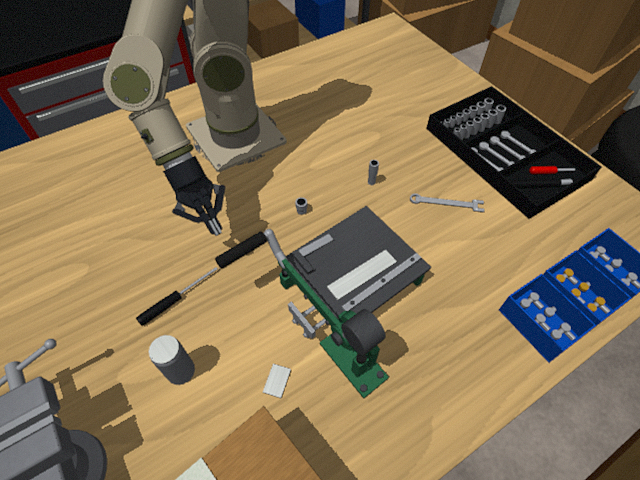

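View pics/top1.png

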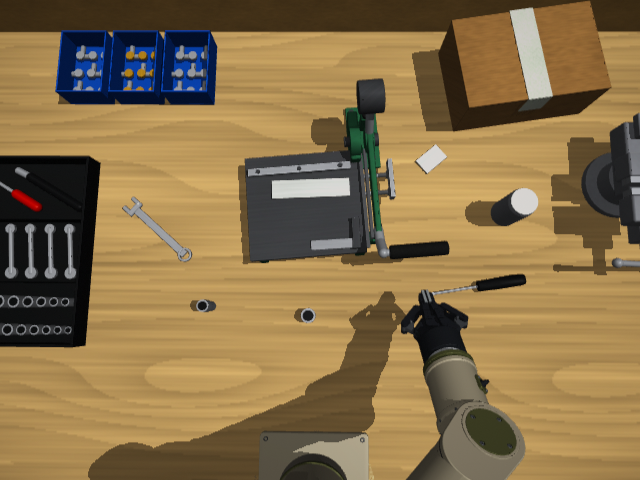

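```bash
python3 -m handwheel '[[[0.0,-0.002,0.02,0,0,0,0],[0.0,-0.005,0.045,0,0,0,0],[0.008,-0.005,0.065,0,0,0,0],[0.008,-0.005,0.065,0,0,0,0]]]'; python3 - <<'E'
from h import *
print(manip.get_obs()["joint_pos"].round(3))
C=gripc(0);O=ori(.75)
for d in(.035,.025): print(rel(C-d*O[:,0]+.03*O[:,2],O))
E
```

```text
clock: 2.7
position: [0.4533, -0.2128, 0.0833]
ee_rot: [0.929, 0.043, 0.368, -0.017]
ft_force: [-0.4, -0.3, 0.0]
grip_width: -0.001
[ 1.921  0.119 -1.228  2.385 -1.218  0.442  0.314]
(array([ 0.0415, -0.0049,  0.0034]), array([-0.005, -0.004,  0.005]))
(array([ 0.0515, -0.0049,  0.0035]), array([-0.005, -0.004,  0.005]))
```

```bash
python3 - <<'E'
from h import *
O=ori(.75)
for th in np.arange(0,.96,.04):
    C=gripc(th);print(round(th,2),*rel(C-.025*O[:,0]+.03*O[:,2],O))
E
python3 -m handwheel '[[[0.012,-0.003,0.002,0,0,0,0],[0.024,-0.005,0.003,0,0,0,0],[0.034,-0.005,0.003,0,0,0,0],[0.042,-0.005,0.003,0,0,0,0],[0.047,-0.005,0.003,0,0,0,0],[0.052,-0.005,0.003,0,0,0,0]]]'; python3 - <<'E'
from h import *
print(manip.get_obs()["joint_pos"].round(3))
cv2.imwrite("pics/scene2.png",manip.camera("scene")[150:390,150:450].repeat(2,0).repeat(2,1))
cv2.imwrite("pics/top2.png",manip.camera("top")[100:340,250:550].repeat(2,0).repeat(2,1))
O=ori(.75)
for th in np.arange(0,.96,.05):
    C=gripc(th);print(round(th,2),*rel(C-.025*O[:,0]+.03*O[:,2],O))
E
```

```text
0.0 [ 0.0515 -0.0049  0.0035] [-0.005 -0.004  0.005]
0.04 [ 0.0606 -0.0049 -0.0019] [-0.005 -0.004  0.005]
0.08 [ 0.0699 -0.0048 -0.0068] [-0.005 -0.004  0.005]
0.12 [ 0.0794 -0.0048 -0.0114] [-0.005 -0.004  0.005]
0.16 [ 0.0891 -0.0048 -0.0156] [-0.005 -0.004  0.005]
0.2 [ 0.099  -0.0048 -0.0194] [-0.005 -0.004  0.005]
0.24 [ 0.109  -0.0047 -0.0228] [-0.005 -0.004  0.005]
0.28 [ 0.1192 -0.0047 -0.0259] [-0.005 -0.004  0.005]
0.32 [ 0.1294 -0.0047 -0.0285] [-0.005 -0.004  0.005]
0.36 [ 0.1398 -0.0046 -0.0307] [-0.005 -0.004  0.005]
0.4 [ 0.1502 -0.0046 -0.0324] [-0.005 -0.004  0.005]
0.44 [ 0.1607 -0.0046 -0.0338] [-0.005 -0.004  0.005]
0.48 [ 0.1712 -0.0045 -0.0347] [-0.005 -0.004  0.005]
0.52 [ 0.1818 -0.0045 -0.0353] [-0.005 -0.004  0.005]
0.56 [ 0.1923 -0.0044 -0.0353] [-0.005 -0.004  0.005]
0.6 [ 0.2029 -0.0044 -0.035 ] [-0.005 -0.004  0.005]
0.64 [ 0.2135 -0.0043 -0.0343] [-0.005 -0.004  0.005]
0.68 [ 0.224  -0.0043 -0.0331] [-0.005 -0.004  0.005]
0.72 [ 0.2344 -0.0042 -0.0315] [-0.005 -0.004  0.005]
0.76 [ 0.2448 -0.0042 -0.0295] [-0.005 -0.004  0.005]
0.8 [ 0.2551 -0.0041 -0.
[... 739 characters left out ...]
006]
0.35 [ 0.0863  0.0002 -0.0334] [-0.002 -0.001  0.006]
0.4 [ 0.0993  0.0002 -0.0357] [-0.002 -0.001  0.006]
0.45 [ 0.1124  0.0003 -0.0374] [-0.002 -0.001  0.006]
0.5 [ 0.1256  0.0004 -0.0384] [-0.002 -0.001  0.006]
0.55 [ 0.1388  0.0005 -0.0388] [-0.002 -0.001  0.006]
0.6 [ 0.152   0.0006 -0.0385] [-0.002 -0.001  0.006]
0.65 [ 0.1652  0.0006 -0.0375] [-0.002 -0.001  0.006]
0.7 [ 0.1783  0.0007 -0.0359] [-0.002 -0.001  0.006]
0.75 [ 0.1914  0.0008 -0.0336] [-0.002 -0.001  0.006]
0.8 [ 0.2043  0.0009 -0.0307] [-0.002 -0.001  0.006]
0.85 [ 0.217   0.001  -0.0271] [-0.002 -0.001  0.006]
0.9 [ 0.2295  0.001  -0.0229] [-0.002 -0.001  0.006]
0.95 [ 0.2418  0.0011 -0.0181] [-0.002 -0.001  0.006]
```

View pics/scene2.png

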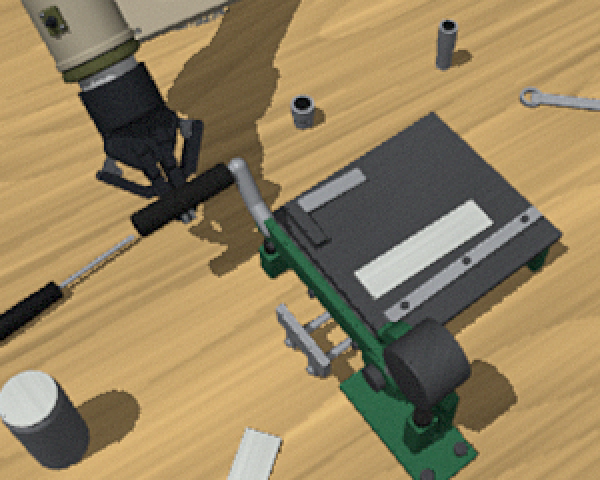

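View pics/top2.png

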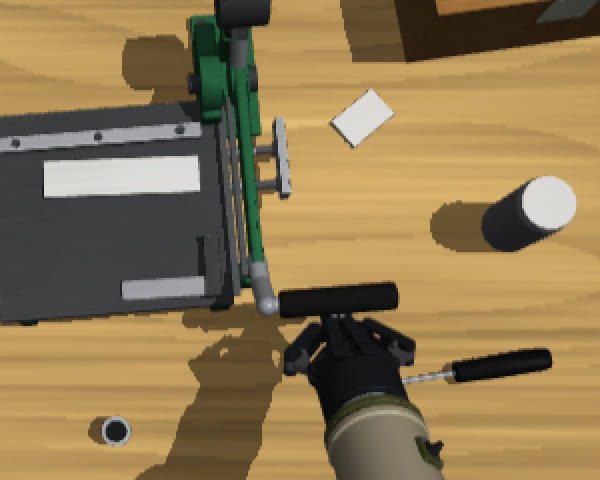

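The fingertips sit under the middle of the grip (scene crop (185,210), top crop (340,310)), with no contact yet. I'll lift slowly along the arc with the rod nearer the tips.

```bash
python3 -m handwheel '[[[0.0,0,-0.010,0,0,0,0],[0.006,0,-0.013,0,0,0,0],[0.012,0,-0.016,0,0,0,0],[0.018,0,-0.019,0,0,0,0],[0.024,0,-0.022,0,0,0,0],[0.030,0,-0.025,0,0,0,0],[0.036,0,-0.028,0,0,0,0],[0.042,0,-0.030,0,0,0,0]]]'; python3 - <<'E'
from h import *
print(manip.get_obs()["joint_pos"].round(3))
cv2.imwrite("pics/scene3.png",manip.camera("scene")[150:390,150:450].repeat(2,0).repeat(2,1))
O=ori(.75)
for th in np.arange(0.1,.96,.05):
    C=gripc(th);print(round(th,2),*rel(C-.025*O[:,0]+.02*O[:,2],O))
E
```

```text
clock: 4.55
position: [0.5008, -0.2039, 0.1656]
ee_rot: [0.93, 0.043, 0.365, -0.016]
ft_force: [-7.4, -1.0, -0.8]
grip_width: -0.003
[ 1.889 -0.155 -1.219  2.26  -1.179  0.667  0.031]
0.1 [-0.0178 -0.0005  0.008 ] [-0.001  0.     0.005]
0.15 [-0.0057 -0.0004  0.0025] [-0.001  0.     0.005]
0.2 [ 0.0065 -0.0004 -0.0024] [-0.001  0.     0.005]
0.25 [ 0.0191 -0.0003 -0.0066] [-0.001  0.     0.005]
0.3 [ 0.0318 -0.0002 -0.0102] [-0.001  0.     0.005]
0.35 [ 0.0446 -0.0002 -0.0132] [-0.001  0.     0.005]
0.4 [ 0.0577 -0.0001 -0.0156] [-0.001  0.     0.005]
0.45 [ 0.0708 -0.     -0.0173] [-0.001  0.     0.005]
0.5 [ 0.0839  0.     -0.0183] [-0.001  0.     0.005]
0.55 [ 0.0972  0.0001 -0.0187] [-0.001  0.     0.005]
0.6 [ 0.1104  0.0002 -0.0184] [-0.001  0.     0.005]
0.65 [ 0.1236  0.0002 -0.0174] [-0.001  0.     0.005]
0.7 [ 0.1367  0.0003 -0.0158] [-0.001  0.     0.005]
0.75 [ 0.1497  0.0004 -0.0136] [-0.001  0.     0.005]
0.8 [ 0.1626  0.0004 -0.0107] [-0.001  0.     0.005]
0.85 [ 0.1753  0.0005 -0.0071] [-0.001  0.     0.005]
0.9 [ 0.1879  0.0006 -0.0029] [-0.001  0.     0.005]
0.95 [0.2002 0.0007 0.0019] [-0.001  0.     0.005]
```

View pics/scene3.png

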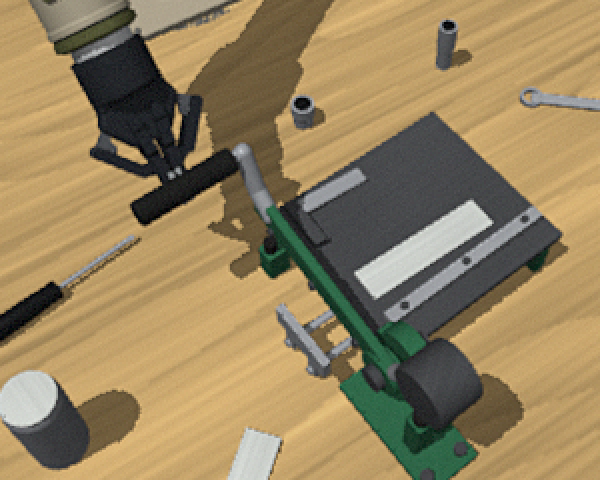

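```bash
python3 - <<'E'
from h import *
y=np.array([-np.sin(YAW),np.cos(YAW),0])
for th in np.arange(0,.31,.05):
    C=gripc(th);print(round(th,2),[tuple(np.round((np.array(proj("scene",C+s*.057*y))-150)*2,0)) for s in(-1,1)], np.round((np.array(proj("scene",manip.get_obs()["position"]))-150)*2))
E
```

```text
0.0 [(np.float64(134.0), np.float64(227.0)), (np.float64(227.0), np.float64(172.0))] [185. 200.]
0.05 [(np.float64(133.0), np.float64(223.0)), (np.float64(227.0), np.float64(167.0))] [185. 200.]
0.1 [(np.float64(133.0), np.float64(220.0)), (np.float64(229.0), np.float64(163.0))] [185. 200.]
0.15 [(np.float64(133.0), np.float64(217.0)), (np.float64(230.0), np.float64(160.0))] [185. 200.]
0.2 [(np.float64(134.0), np.float64(214.0)), (np.float64(232.0), np.float64(156.0))] [185. 200.]
0.25 [(np.float64(135.0), np.float64(212.0)), (np.float64(234.0), np.float64(153.0))] [185. 200.]
0.3 [(np.float64(137.0), np.float64(210.0)), (np.float64(237.0), np.float64(151.0))] [185. 200.]
```

```bash
python3 -m handwheel '[[[0.008,0,-0.001,0,0,0,0],[0.016,0,-0.004,0,0,0,0],[0.024,0,-0.006,0,0,0,0],[0.032,0,-0.008,0,0,0,0],[0.040,0,-0.010,0,0,0,0],[0.048,0,-0.012,0,0,0,0],[0.056,0,-0.013,0,0,0,0],[0.064,0,-0.014,0,0,0,0]]]'; python3 - <<'E'
from h import *
print(manip.get_obs()["joint_pos"].round(3))
cv2.imwrite("pics/scene4.png",manip.camera("scene")[150:390,150:450].repeat(2,0).repeat(2,1))
O=ori(.75)
for th in np.arange(0.4,.96,.05):
    C=gripc(th);print(round(th,2),*rel(C-.025*O[:,0]+.02*O[:,2],O))
E
```

```text
clock: 5.6
position: [0.5394, -0.1998, 0.2208]
ee_rot: [0.929, 0.044, 0.366, -0.016]
ft_force: [-2.8, -0.0, -0.4]
grip_width: 0.006
[ 1.902 -0.224 -1.246  2.141 -1.109  0.75  -0.143]
0.4 [-0.0087  0.0004 -0.0017] [-0.002 -0.002  0.007]
0.45 [ 0.0044  0.0005 -0.0033] [-0.002 -0.002  0.007]
0.5 [ 0.0176  0.0005 -0.0043] [-0.002 -0.002  0.007]
0.55 [ 0.0308  0.0006 -0.0046] [-0.002 -0.002  0.007]
0.6 [ 0.044   0.0007 -0.0043] [-0.002 -0.002  0.007]
0.65 [ 0.0572  0.0008 -0.0033] [-0.002 -0.002  0.007]
0.7 [ 0.0703  0.0009 -0.0017] [-0.002 -0.002  0.007]
0.75 [0.0834 0.001  0.0006] [-0.002 -0.002  0.007]
0.8 [0.0962 0.0011 0.0035] [-0.002 -0.002  0.007]
0.85 [0.109  0.0012 0.0071] [-0.002 -0.002  0.007]
0.9 [0.1215 0.0013 0.0113] [-0.002 -0.002  0.007]
0.95 [0.1338 0.0014 0.0161] [-0.002 -0.002  0.007]
```

View pics/scene4.png

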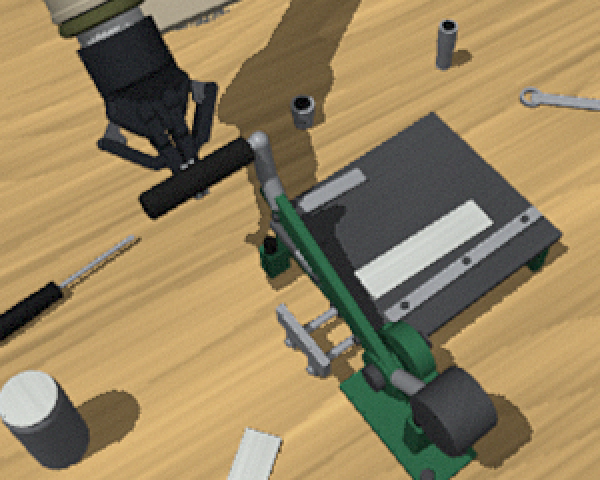

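The beam is at about 0.43 rad with the fingertips still under the grip (crop (195,185)). I'll continue past balance slowly.

```bash
python3 -m handwheel '[[[0.008,0,-0.002,0,0,0,0],[0.016,0,-0.004,0,0,0,0],[0.024,0,-0.004,0,0,0,0],[0.032,0,-0.004,0,0,0,0],[0.040,0,-0.004,0,0,0,0],[0.047,0,-0.004,0,0,0,0],[0.054,0,-0.003,0,0,0,0],[0.060,0,-0.003,0,0,0,0]]]'; python3 -m handwheel '[[[0.006,0,0.001,0,0,0,0],[0.012,0,0.002,0,0,0,0],[0.018,0,0.003,0,0,0,0],[0.024,0,0.004,0,0,0,0]]]';python3 - <<'E'
from h import *
print(manip.get_obs()["joint_pos"].round(3))
cv2.imwrite("pics/scene5.png",manip.camera("scene")[150:390,150:450].repeat(2,0).repeat(2,1))
O=ori(.75)
for th in np.arange(0.6,.96,.05):
    C=gripc(th);print(round(th,2),*rel(C-.025*O[:,0]+.02*O[:,2],O))
E
```

```text
clock: 6.65
position: [0.581, -0.1958, 0.2638]
ee_rot: [0.929, 0.043, 0.366, -0.016]
ft_force: [-0.6, 0.5, -0.2]
grip_width: -0.0
clock: 7.15
position: [0.6011, -0.1941, 0.2771]
ee_rot: [0.929, 0.043, 0.366, -0.016]
ft_force: [-0.2, 0.1, -0.6]
grip_width: 0.003
[ 2.011 -0.155 -1.448  1.964 -0.898  0.73  -0.412]
0.6 [-0.0392  0.0003 -0.0055] [-0.001 -0.002  0.006]
0.65 [-0.026   0.0004 -0.0045] [-0.001 -0.002  0.006]
0.7 [-0.0129  0.0005 -0.0028] [-0.001 -0.002  0.006]
0.75 [ 0.0001  0.0006 -0.0006] [-0.001 -0.002  0.006]
0.8 [0.013  0.0006 0.0024] [-0.001 -0.002  0.006]
0.85 [0.0257 0.0007 0.006 ] [-0.001 -0.002  0.006]
0.9 [0.0383 0.0008 0.0102] [-0.001 -0.002  0.006]
0.95 [0.0506 0.0009 0.015 ] [-0.001 -0.002  0.006]
```

View pics/scene5.png

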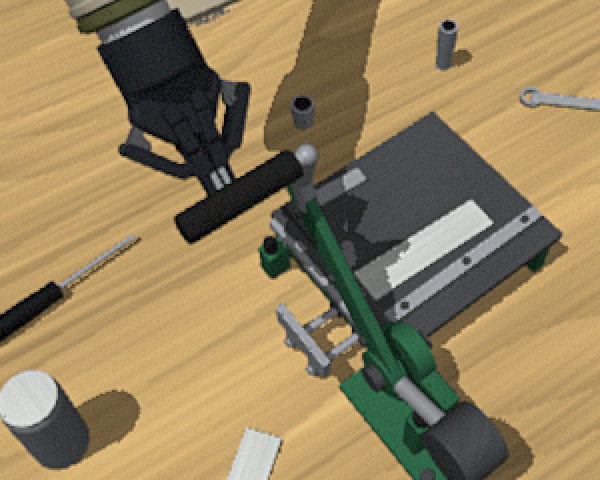

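The beam has passed balance and force on the tool is about 0. I'll back off and watch.

```bash
python3 -m handwheel '[[[-0.005,0,-0.01,0,0,0,0],[-0.01,0,-0.03,0,0,0,0],[-0.01,0,-0.06,0,0,0,0],[-0.01,0,-0.1,0,0,0,0],[-0.01,-0.0,-0.13,0,-0.15,0,0],[-0.01,-0.0,-0.15,0,-0.3,0,0],[-0.01,0,-0.15,0,-0.45,0,0],[-0.01,0,-0.15,0,-0.6,0,0]]]'; python3 - <<'E'
from h import *
print(manip.get_obs()["joint_pos"].round(3))
cv2.imwrite("pics/scene6.png",manip.camera("scene")[150:390,150:450].repeat(2,0).repeat(2,1))
y=np.array([-np.sin(YAW),np.cos(YAW),0])
for th in np.arange(.7,1.01,.09):
    C=gripc(th);print(round(th,2),[np.round((np.array(proj("scene",C+s*.057*y))-150)*2,0).tolist() for s in(-1,1)])
E
```

```text
clock: 8.2
position: [0.4912, -0.2033, 0.3856]
ee_rot: [0.994, 0.048, 0.101, -0.001]
ft_force: [-1.6, 2.0, 2.2]
grip_width: -0.0
[ 2.248 -0.421 -1.423  1.537 -0.571  1.529 -0.68 ]
0.7 [[164.0, 220.0], [276.0, 153.0]]
0.79 [[175.0, 228.0], [288.0, 159.0]]
0.88 [[187.0, 239.0], [303.0, 168.0]]
0.97 [[201.0, 253.0], [318.0, 179.0]]
```

View pics/scene6.png

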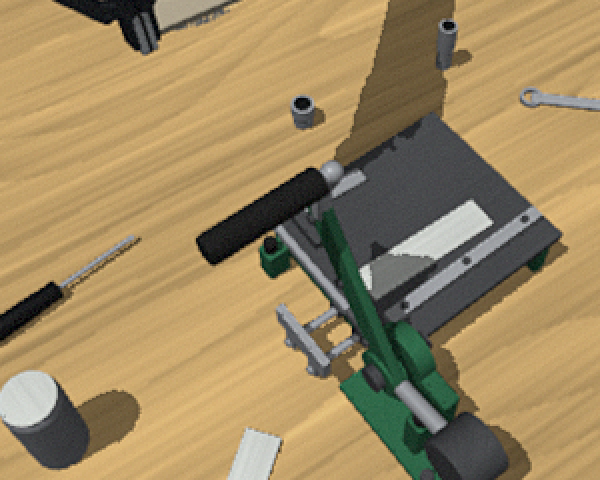

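The beam stands at its stop: the grip ends at crop (205,250) and (318,180) match the 0.97 rad projection. Next comes the bar.

```bash
cat >> h.py <<'E'
T0=np.array([.6373,-.1063])
def sh(x,y,z):
    c,s=np.cos(YAW),np.sin(YAW);return np.array([T0[0]+c*x-s*y,T0[1]+s*x+c*y,z])
def toshear(p):
    c,s=np.cos(YAW),np.sin(YAW);d=np.array(p[:2])-T0;return np.array([c*d[0]+s*d[1],-s*d[0]+c*d[1]])
E
python3 - <<'E'
from h import *
print(manip.get_obs()["position"])
for P in[(-.05,.12,.30),(-.045,.119,.11)]: print(sh(*P),rel(sh(*P),ori(0)))
E
```

```text
[ 0.49219432 -0.20345486  0.38371278]
[0.57706227 0.00890163 0.3       ] (array([ 0.0867, -0.2042,  0.1005]), array([ 0.008, -0.194,  0.008]))
[0.58213025 0.00833987 0.11      ] (array([ 0.055 , -0.2049,  0.2879]), array([ 0.008, -0.194,  0.008]))
```

```bash
python3 -m handwheel '[[[0,-0.03,0,0,-0.1,0,0.03],[0,-0.07,0,0.008,-0.194,0.008,0.06],[0,-0.11,0.01,0.008,-0.194,0.008,0.06],[0.01,-0.16,0.02,0.008,-0.194,0.008,0.06],[0.03,-0.20,0.04,0.008,-0.194,0.008,0.06],[0.06,-0.204,0.07,0.008,-0.194,0.008,0.06],[0.087,-0.204,0.1,0.008,-0.194,0.008,0.06],[0.087,-0.204,0.1,0.008,-0.194,0.008,0.06]]]'; python3 - <<'E'
from h import *
print(manip.get_obs()["joint_pos"].round(3))
for n in("top","scene"): cv2.imwrite(f"pics/{n}7.png",manip.camera(n))
for P in[(-.045,.119,.11)]: print(sh(*P),rel(sh(*P),ori(0)))
E
```

```text
clock: 9.25
position: [0.5021, 0.0074, 0.3174]
ee_rot: [0.999, 0.043, 0.03, 0.001]
ft_force: [-0.5, -0.1, -0.5]
grip_width: 0.704
[ 1.839 -0.499 -1.468  1.635 -0.52   1.508 -1.095]
[0.58213025 0.00833987 0.11      ] (array([0.0667, 0.0045, 0.2125]), array([ 0.005, -0.061, -0.002]))
```

View pics/scene7.png

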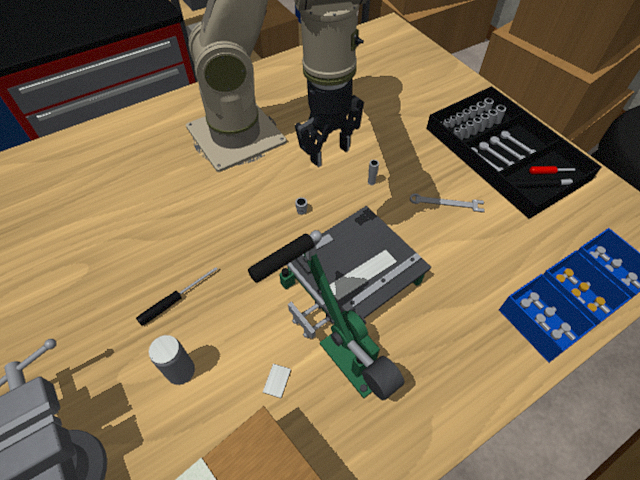

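View pics/top7.png

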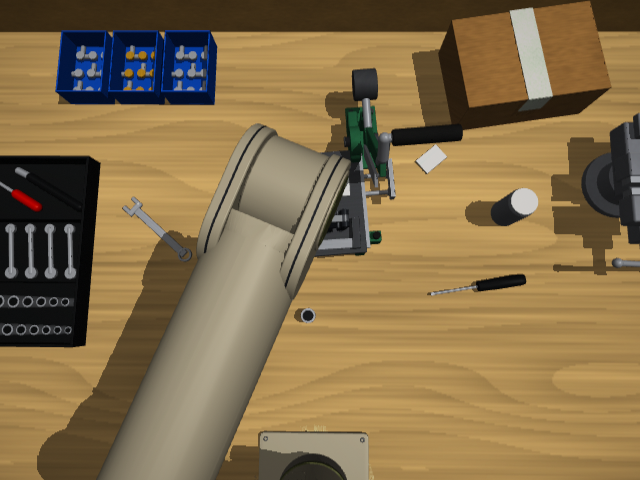

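```bash
python3 -m handwheel '[[[0.01,0.004,0.03,0,-0.02,0,0.06],[0.03,0.004,0.06,0.005,-0.061,0,0.06],[0.05,0.004,0.09,0.005,-0.061,0,0.06],[0.067,0.004,0.12,0.005,-0.061,0,0.06],[0.067,0.004,0.15,0.005,-0.061,0,0.06],[0.067,0.004,0.17,0.005,-0.061,0,0.06]]]'; python3 - <<'E'
from h import *
print(manip.get_obs()["joint_pos"].round(3))
for P in[(-.045,.119,.11)]: print(sh(*P),rel(sh(*P),ori(0)))
E
```

```text
clock: 10.1
position: [0.467, 0.0075, 0.2186]
ee_rot: [0.999, 0.043, 0.025, 0.001]
ft_force: [-0.3, -0.1, 0.1]
grip_width: 0.702
[ 1.741 -0.499 -1.468  1.866 -0.529  1.316 -1.077]
[0.58213025 0.00833987 0.11      ] (array([0.1093, 0.0086, 0.1142]), array([ 0.003, -0.05 , -0.001]))
```

```bash
cat > kin.py <<'E'
import numpy as np
from scipy.spatial.transform import Rotation as R
D=[([1.2524,.3329,-.0647,1.461,.0215,1.3499,-.0885],[.18206,-.59748,.23049],[.98908,.14735,-.00012,-.00073]),
([1.466,-.467,.203,2.244,-.584,1.562,.219],[.124,-.2365,.2906],[.938,.039,.34,-.05]),
([1.905,-.188,-1.011,2.414,-1.267,.788,.327],[.4041,-.224,.1241],[.93,.043,.366,-.014]),
([1.921,.119,-1.228,2.385,-1.218,.442,.314],[.4533,-.2128,.0833],[.929,.043,.368,-.017]),
([1.853,.052,-1.242,2.316,-1.142,.46,.117],[.4916,-.2047,.116],[.929,.043,.366,-.016]),
([1.889,-.155,-1.219,2.26,-1.179,.667,.031],[.5008,-.2039,.1656],[.93,.043,.365,-.016]),
([1.902,-.224,-1.246,2.141,-1.109,.75,-.143],[.5394,-.1998,.2208],[.929,.044,.366,-.016]),
([2.011,-.155,-1.448,1.964,-.898,.73,-.412],[.6011,-.1941,.2771],[.929,.043,.366,-.016]),
([1.839,-.499,-1.468,1.635,-.52,1.508,-1.095],[.5021,.0074,.3174],[.999,.043,.03,.001]),
([1.741,-.499,-1.468,1.866,-.529,1.316,-1.077],[.467,.0075,.2186],[.999,.043,.025,.001])]
S=None
AX='zyzyzyz'
def rots(q,s):
    r=R.identity();out=[r]
    for a,qi,si in zip(AX,q,s): r=r*R.from_euler(a,qi*si);out.append(r)
    return out
def frames(q,p,s):
    rs=rots(q,s);L=np.reshape(p,(-1,3));pos=np.zeros(3);ps=[]
    for i in range(8):
        pos=pos+rs[i].apply(L[i]);ps.append(pos)
    return ps,rs
E
python3 - <<'E'
from kin import *
import itertools
from scipy.optimize import least_squares
best=[]
for s in itertools.product([1,-1],repeat=7):
    for off in (0,np.pi/2,np.pi,-np.pi/2):
        e=np.mean([(rots(q,s)[-1]*R.from_euler('z',off)*R.from_quat(o).inv()).magnitude() for q,p,o in D])
        best.append((e,s,off))
best.sort(key=lambda b:b[0]);print(best[:4])
s=best[0][1]
# z-lengths plus offsets x at each frame
def f(p): return np.concatenate([(frames(q,p,s)[0][-1]-np.array(x)) for q,x,o in D])
def g(v):
    p=np.zeros((8,3));p[0,2],p[3,2],p[5,2],p[7,2]=v[:4];return f(p)
r=least_squares(g,[.3,.4,.4,.3]);print(r.x,np.abs(r.fun).max())
def g2(v):
    p=np.zeros((8,3));p[0,2],p[3,2],p[5,2],p[7,2]=v[:4];p[1,0],p[3,0],p[5,0],p[4,0],p[3,1],p[5,1],p[1,1]=v[4:];return f(p)
r=least_squares(g2,list(r.x)+[0]*7);print(r.x,np.abs(r.fun).max())
E
```

```text
[(np.float64(0.0010021828802526589), (-1, 1, -1, 1, -1, 1, -1), 1.5707963267948966), (np.float64(0.22938222105674888), (1, 1, 1, 1, 1, 1, 1), -1.5707963267948966), (np.float64(0.538261422749567), (-1, -1, -1, 1, -1, 1, -1), 1.5707963267948966), (np.float64(0.5835320979137939), (1, -1, -1, -1, -1, -1, -1), -1.5707963267948966)]
[0.24026371 0.42562749 0.48517129 0.29298662] 0.03878804541849332
[ 2.58190372e-01  4.48630136e-01  4.90070852e-01  3.42921218e-01
 -1.11771813e-06  3.19957210e-05  9.23120014e-05  6.89667674e-06
 -2.35056510e-02 -4.30336897e-04 -2.16813684e-02] 0.00042534490457246665
```

```bash
cat > sim.py <<'E'
from kin import *
s=(-1,1,-1,1,-1,1,-1)
P=np.zeros((8,3));P[0,2],P[3,2],P[5,2],P[7,2]=.25819,.44863,.49007,.34292;P[3,1]=-.0235;P[1,1]=-.02168;P[5,1]=-.00043
LO=np.array([-2.6,-.5,-1.47,.16,-1.27,.06,-2.6])+.002;HI=np.array([2.6,2.12,1.34,2.42,4.41,2.06,2.6])-.002
TZ=R.from_euler('z',np.pi/2)
def fk(q):
    ps,rs=frames(q,P,s);return ps[-1],rs[-1]*TZ
def jac(q):
    ps,rs=frames(q,P,s);J=np.zeros((6,7));orig=[np.zeros(3)]+ps
    for i in range(7):
        a=rs[i].apply([0,0,1] if AX[i]=='z' else [0,1,0])*s[i];J[:3,i]=np.cross(a,ps[-1]-ps[i]);J[3:,i]=a
    return J
def step(q,xp,xr,n=15,lam=.02):
    for _ in range(n):
        p,r=fk(q);e=np.r_[xp-p,(xr*r.inv()).as_rotvec()]
        nrm=np.linalg.norm(e[:3]);
        free=np.ones(7,bool)
        J=jac(q)
        for k in range(4):
            Jf=J*free;dq=Jf.T@np.linalg.solve(Jf@Jf.T+lam**2*np.eye(6),e)
            qn=q+dq;bad=((qn<LO)|(qn>HI))&free
            if not bad.any():break
            free&=~bad
        q=np.clip(q+np.clip(dq,-.15,.15)*free,LO,HI)
    return q
def call(q,rows,**k):
    p0,r0=fk(q)
    for r in rows:
        q=step(q,p0+r0.apply(r[:3]),r0*R.from_rotvec(r[3:6]),**k)
    return q
E
python3 - <<'E'
from sim import *
np.set_printoptions(precision=3,suppress=True)
q=np.array(D[0][0]);print(fk(q)[0])
C=[[[0,0,-0.06,0,0,0,0.02],[0.05,-0.06,-0.06,0,0,0.1,0],[0.05,-0.12,-0.06,0,0.15,0.2,0],[0.05,-0.18,-0.06,0,0.3,0.2,0],[0.05,-0.24,-0.06,0,0.45,0.2,0],[0.05,-0.30,-0.06,0,0.6,0.2,0],[0.05,-0.36,-0.06,0,0.7,0.2,0],[0.05,-0.36,-0.06,0,0.7,0.2,0]],
[[0.015,0.003,0.047,-0.03,0.02,-0.01,0],[0.03,0.006,0.094,-0.064,0.051,-0.029,0],[0.045,0.01,0.14,-0.064,0.051,-0.029,0],[0.06,0.015,0.19,-0.064,0.051,-0.029,0],[0.08,0.02,0.24,-0.064,0.051,-0.029,0],[0.095,0.021,0.29,-0.064,0.051,-0.029,0],[0.11,0.021,0.33,-0.064,0.051,-0.029,0],[0.121,0.021,0.373,-0.064,0.051,-0.029,0]],
[[0,-.005,.065,0,0,0]]]
for c,d in zip(C,D[1:]):
    q=call(q,c);print(q,fk(q)[0],"obs",np.array(d[0]))
q=np.array(D[7][0])
for c,d in zip([[[-0.005,0,-0.01,0,0,0,0],[-0.01,0,-0.03,0,0,0,0],[-0.01,0,-0.06,0,0,0,0],[-0.01,0,-0.1,0,0,0,0],[-0.01,-0.0,-0.13,0,-0.15,0,0],[-0.01,-0.0,-0.15,0,-0.3,0,0],[-0.01,0,-0.15,0,-0.45,0,0],[-0.01,0,-0.15,0,-0.6,0,0]],[[0,-0.03,0,0,-0.1,0,0.03],[0,-0.07,0,0.008,-0.194,0.008,0.06],[0,-0.11,0.01,0.008,-0.194,0.008,0.06],[0.01,-0.16,0.02,0.008,-0.194,0.008,0.06],[0.03,-0.20,0.04,0.008,-0.194,0.008,0.06],[0.06,-0.204,0.07,0.008,-0.194,0.008,0.06],[0.087,-0.204,0.1,0.008,-0.194,0.008,0.06],[0.087,-0.204,0.1,0.008,-0.194,0.008,0.06]]],[[2.248,-.421,-1.423,1.537,-.571,1.529,-.68],D[8][0]]):
    q=call(q,c);print(q,fk(q)[0],"obs",np.array(d))
E
```

```text
[ 0.182 -0.598  0.231]
[ 1.447 -0.462  0.21   2.238 -0.58   1.558  0.211] [ 0.125 -0.239  0.291] obs [ 1.466 -0.467  0.203  2.244 -0.584  1.562  0.219]
[ 1.744  0.081 -1.071  2.39  -1.267  0.453  0.323] [ 0.456 -0.208  0.082] obs [ 1.905 -0.188 -1.011  2.414 -1.267  0.788  0.327]
[ 1.658  0.42  -1.137  2.346 -1.268  0.115  0.424] [ 0.499 -0.199  0.034] obs [ 1.921  0.119 -1.228  2.385 -1.218  0.442  0.314]
[ 2.158 -0.468 -1.307  1.582 -0.576  1.574 -0.658] [ 0.462 -0.19   0.383] obs [ 2.248 -0.421 -1.423  1.537 -0.571  1.529 -0.68 ]
[ 1.734 -0.493 -1.401  1.678 -0.482  1.561 -1.124] [0.462 0.018 0.314] obs [ 1.839 -0.499 -1.468  1.635 -0.52   1.508 -1.095]
```

```bash
cat > srch.py <<'E'
from sim import *
from h import sh,ori
import sys
from scipy.spatial.transform import Slerp
def leg(q,xp,xr,n=None):
    p0,r0=fk(q);d=np.linalg.norm(xp-p0);w=(xr*r0.inv()).magnitude()
    n=max(2,int(np.ceil(max(d/.055,w/.16))))
    sl=Slerp([0,1],R.concatenate([r0,xr]))
    for k in range(1,n+1):
        q=step(q,p0+(xp-p0)*k/n,sl(k/n),n=5)
    return q,n
if __name__=="__main__":
    np.set_printoptions(precision=3,suppress=True)
    rng=np.random.default_rng(int(sys.argv[1]))
    q0=np.array([1.741,-.499,-1.468,1.866,-.529,1.316,-1.077]);res=[]
    import time;t=time.time()
    while time.time()-t<150:
        wps=[];q=q0.copy();n=0;ok=True
        for k in range(rng.integers(1,4)):
            xp=np.array([rng.uniform(.1,.5),rng.uniform(-.5,.4),rng.uniform(.25,.5)])
            if np.hypot(*xp[:2])<.3: continue
            tau=rng.choice([0,rng.uniform(-.5,.8)]);yw=rng.choice([.087,rng.uniform(-1.2,1.2)])
            xr=R.from_matrix(ori(tau,yw));q,m=leg(q,xp,xr);n+=m;wps.append((xp.round(2),round(tau,2),round(yw,2)))
        xp=sh(-.045,.119,.2);xr=R.from_matrix(ori(0));q,m=leg(q,xp,xr);n+=m
        q,_=leg(q,sh(-.045,.119,.075),xr)
        e=np.linalg.norm(fk(q)[0]-sh(-.045,.119,.075))
        mar=np.min(np.minimum(q-LO,HI-q))
        if e<.002: res.append((mar-.003*n-.15*abs(q[2]),mar,n,wps,q))
    res.sort(key=lambda r:-r[0])
    for r in res[:3]: print(r)
E
for i in 1 2 3 4; do python3 srch.py $i & done; wait
```

```text
(np.float64(0.6273108173780558), np.float64(0.6678927065129558), 12, [(array([0.29, 0.11, 0.35]), np.float64(0.12), np.float64(0.09))], array([-0.067,  0.374, -0.031,  1.75 ,  0.013,  1.017, -1.587]))
(np.float64(0.6251307083966651), np.float64(0.6717435668226139), 10, [(array([0.29, 0.14, 0.25]), np.float64(0.21), np.float64(0.09))], array([-0.001,  0.378, -0.111,  1.746,  0.048,  1.02 , -1.613]))
(np.float64(0.624926689098066), np.float64(0.6718394491183839), 10, [(array([0.45, 0.11, 0.28]), np.float64(0.68), np.float64(0.28))], array([ 0.001,  0.378, -0.113,  1.746,  0.049,  1.02 , -1.613]))
(np.float64(0.6190153492540553), np.float64(0.6651170791718861), 14, [(array([0.48, 0.12, 0.47]), np.float64(0.59), np.float64(0.09)), (array([ 0.34, -0.05,  0.41]), np.float64(0.61), np.float64(0.09))], array([-0.115,  0.373,  0.027,  1.753, -0.012,  1.016, -1.568]))
(np.float64(0.6129357339138658), np.float64(0.6746454798594463), 12, [(array([ 0.45, -0.04,  0.48]), np.float64(0.67), np.float64(-0.53))], array([ 0.049,  0.381, -0.171,  1.743,  0.074,  1.023, -1.632]))
(np.float64(0.6122195724
[... 686 characters left out ...]
at64(0.59), np.float64(-0.56))], array([-0.063,  0.374, -0.035,  1.75 ,  0.015,  1.018, -1.588]))
(np.float64(0.6339993354391447), np.float64(0.6718053095496779), 7, [(array([0.4 , 0.05, 0.32]), np.float64(0.53), np.float64(0.09))], array([ 0.   ,  0.378, -0.112,  1.746,  0.048,  1.02 , -1.613]))
(np.float64(0.6326123749081359), np.float64(0.6668098707627002), 11, [(array([0.34, 0.15, 0.4 ]), np.float64(0.6), np.float64(-0.33))], array([-0.086,  0.374, -0.008,  1.751,  0.003,  1.017, -1.579]))
(np.float64(0.616001511290531), np.float64(0.6787737043639841), 8, [(array([ 0.38, -0.04,  0.28]), np.float64(0.57), np.float64(0.09))], array([ 0.121,  0.389, -0.258,  1.739,  0.113,  1.028, -1.661]))
```

```bash
python3 - <<'E'
from h import *
print(rel([.40,.05,.32],ori(.53)))
E
```

```text
(array([-0.058 , -0.0478, -0.1046]), array([ 0.004,  0.48 , -0.   ]))
```

```bash
python3 -m handwheel '[[[-0.015,-0.012,-0.026,0,0.12,0,0.06],[-0.03,-0.024,-0.052,0,0.24,0,0.06],[-0.045,-0.036,-0.078,0,0.36,0,0.06],[-0.058,-0.048,-0.105,0,0.48,0,0.06],[-0.058,-0.048,-0.105,0,0.48,0,0.06]]]'; python3 - <<'E'
from h import *
from srch import *
np.set_printoptions(precision=3,suppress=True)
q=manip.get_obs()["joint_pos"];print(q)
q,n=leg(q,sh(-.045,.119,.2),R.from_matrix(ori(0)));print(n,q)
print(rel(sh(-.045,.119,.2),ori(0)))
E
```

```text
clock: 10.72
position: [0.4201, 0.0329, 0.2969]
ee_rot: [0.986, 0.044, 0.157, 0.033]
ft_force: [0.1, -0.1, 0.2]
grip_width: 0.702
[ 0.764 -0.497 -0.731  2.036 -0.312  1.173 -1.363]
4 [ 0.719  0.446 -1.043  1.582  0.393  1.342 -1.856]
(array([0.121, 0.029, 0.144]), array([ 0.079, -0.311,  0.002]))
```

```bash
python3 - <<'E'
from h import *
print(rel([.38,.05,.32],ori(.53)))
E
python3 -m handwheel '[[[-0.01,-0.005,-0.03,0,0.15,0,0.06],[-0.02,-0.01,-0.04,0,0.22,0,0.06],[-0.03,-0.015,-0.04,0,0.22,0,0.06]]]'; python3 - <<'E'
from h import *
from srch import *
np.set_printoptions(precision=3,suppress=True)
q=manip.get_obs()["joint_pos"];print(q)
q,n=leg(q,sh(-.045,.119,.2),R.from_matrix(ori(0)));print(n,q)
print(rel(sh(-.045,.119,.2),ori(0)))
E
```

```text
(array([-0.0292, -0.0183, -0.0352]), array([0.076, 0.218, 0.022]))
clock: 11.1
position: [0.3996, 0.0288, 0.3161]
ee_rot: [0.981, 0.037, 0.185, 0.048]
ft_force: [-0.1, 0.3, -0.0]
grip_width: 0.704
[ 0.181 -0.498 -0.357  2.088 -0.031  1.166 -1.653]
4 [ 0.2    0.28  -0.351  1.608  0.099  1.272 -1.651]
(array([0.126, 0.018, 0.176]), array([ 0.112, -0.367, -0.011]))
```

```bash
python3 -m handwheel '[[[0.025,0.004,0.035,0.022,-0.07,0,0.06],[0.05,0.008,0.07,0.045,-0.15,0,0.06],[0.075,0.012,0.105,0.07,-0.23,-0.005,0.06],[0.1,0.016,0.14,0.09,-0.3,-0.01,0.06],[0.126,0.018,0.176,0.112,-0.367,-0.011,0.06],[0.126,0.018,0.176,0.112,-0.367,-0.011,0.06]]]'; python3 - <<'E'
from h import *
np.set_printoptions(precision=3,suppress=True)
q=manip.get_obs()["joint_pos"];print(q)
print(rel(sh(-.045,.119,.09),ori(0)))
for n in("top","scene"): cv2.imwrite(f"pics/{n}8.png",manip.camera(n))
E
```

```text
clock: 11.85
position: [0.5822, 0.0077, 0.1932]
ee_rot: [0.999, 0.043, -0.006, -0.001]
ft_force: [-0.0, -0.3, -0.2]
grip_width: 0.703
[ 0.204  0.293 -0.354  1.605  0.101  1.273 -1.652]
(array([ 0.001, -0.   ,  0.103]), array([-0.003,  0.011, -0.001]))
```

View pics/scene8.png

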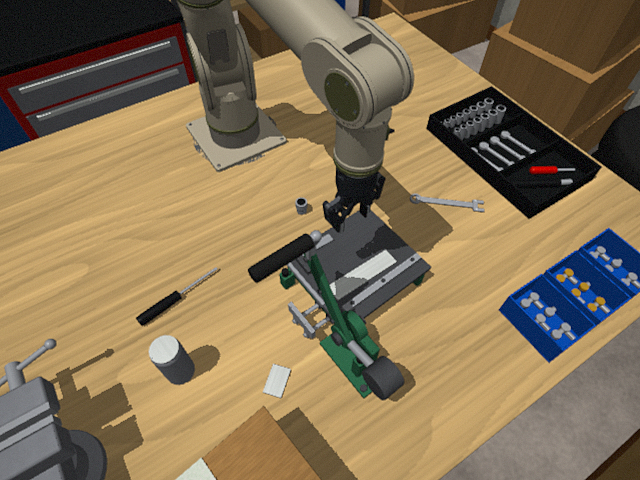

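```bash
python3 -m handwheel '[[[0.001,0,0.03,-0.003,0.011,0,0.06],[0.001,0,0.06,-0.003,0.011,0,0.06],[0.001,0,0.09,-0.003,0.011,0,0.06],[0.001,0,0.11,-0.003,0.011,0,0.06],[0.001,0,0.12,-0.003,0.011,0,0.06],[0.001,0,0.124,-0.003,0.011,0,0.06],[0.001,0,0.126,-0.003,0.011,0,0.06],[0.001,0,0.128,-0.003,0.011,0,0.06]]]'; python3 - <<'E'
from h import *
o=manip.get_obs();print(o["position"],o["ft_force"])
for n in("top","scene"): cv2.imwrite(f"pics/{n}9.png",manip.camera(n)[100:340,210:510].repeat(2,0).repeat(2,1))
E
```

```text
clock: 12.95
position: [0.5836, 0.0086, 0.073]
ee_rot: [0.999, 0.044, 0.006, 0.001]
ft_force: [0.1, 0.3, -0.9]
grip_width: 0.702
[0.58357713 0.00859277 0.07299376] [ 0.14900422  0.33850071 -0.9454146 ]
```

View pics/scene9.png

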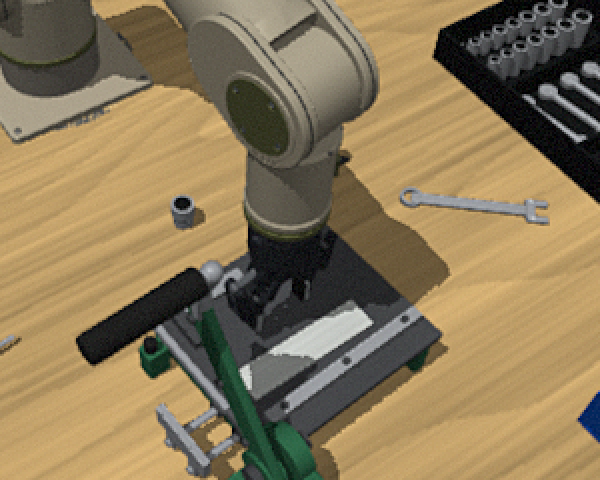

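```bash
for i in 1 ; do python3 -m handwheel '[[[0,0,0.002,0,-0.006,0,0.06],[0,0,0.004,0,-0.012,0,0.06],[0,0,0.004,0,-0.012,0,0.06]]]'; python3 -m handwheel '[[[0,0,0.002,0,0,0,0.06],[0,0,0.004,0,0,0,0.06],[0,0,0.004,0,0,0,0.06]]]'; done
```

```text
clock: 13.42
position: [0.5831, 0.0086, 0.068]
ee_rot: [0.999, 0.044, -0.001, 0.001]
ft_force: [-0.2, -0.3, 0.0]
grip_width: 0.704
clock: 13.8
position: [0.583, 0.0086, 0.0641]
ee_rot: [0.999, 0.044, -0.001, 0.001]
ft_force: [0.2, 0.5, -0.2]
grip_width: 0.7
```

```bash
python3 -m handwheel '[[[0,0,0.002,0,0,0,0.06],[0,0,0.004,0,0,0,0.06],[0,0,0.004,0,0,0,0.06]]]'; python3 -m handwheel '[[[0,0,0.001,0,0,0,0.06],[0,0,0.002,0,0,0,0.06]]]';python3 -m handwheel '[[[0,0,0.001,0,0,0,0.06],[0,0,0.002,0,0,0,0.06]]]'
```

```text
clock: 14.18
position: [0.583, 0.0085, 0.0601]
ee_rot: [0.999, 0.044, -0.001, 0.001]
ft_force: [-0.0, -1.0, -0.0]
grip_width: 0.701
clock: 14.42
position: [0.5832, 0.0085, 0.0582]
ee_rot: [0.999, 0.044, -0.001, 0.002]
ft_force: [-0.7, 0.4, 0.6]
grip_width: 0.701
clock: 14.68
position: [0.5832, 0.0085, 0.0562]
ee_rot: [0.999, 0.044, -0.001, 0.002]
ft_force: [-0.1, 0.6, 0.6]
grip_width: 0.702
```

```bash
for i in 1 2 3; do python3 -m handwheel '[[[0,0,0.001,0,0,0,0.06],[0,0,0.001,0,0,0,0.06]]]' | grep -E 'posi|force'; done
```

```text
position: [0.5832, 0.0085, 0.0553]
ft_force: [-0.2, 0.1, 0.6]
position: [0.5832, 0.0086, 0.0551]
ft_force: [-4.3, -0.6, 9.2]
position: [0.5833, 0.0086, 0.055]
ft_force: [-8.1, -1.2, 18.2]
```

```bash
python3 -m handwheel '[[[0,0,-0.003,0,0,0,0.06],[0,0,-0.0045,0,0,0,0.06],[0,0,-0.0045,0,0,0,0.06]]]'; python3 - <<'E'
from h import *
o=manip.get_obs();print(toshear(o["position"]),rel(sh(-.006,.119,o["position"][2]),ori(0)))
E
```

```text
clock: 15.8
position: [0.5831, 0.0085, 0.0577]
ee_rot: [0.999, 0.044, -0.001, 0.001]
ft_force: [0.2, 1.0, -0.1]
grip_width: 0.702
[-0.04398301  0.1190667 ] (array([ 0.038 ,  0.0001, -0.0001]), array([0.003, 0.001, 0.   ]))
```

```bash
python3 -m handwheel '[[[0.004,0,0,0,0,0,0.06],[0.008,0,0,0,0,0,0.06],[0.012,0,0,0,0,0,0.06],[0.016,0,0,0,0,0,0.06],[0.02,0,0,0,0,0,0.06],[0.023,0,0,0,0,0,0.06],[0.026,0,0,0,0,0,0.06],[0.028,0,0,0,0,0,0.06]]]'; python3 - <<'E'
from h import *
for n in("top","scene"): cv2.imwrite(f"pics/{n}10.png",cv2.resize(manip.camera(n)[130:310,230:450],None,fx=3,fy=3,interpolation=3))
E
```

```text
clock: 16.8
position: [0.6112, 0.011, 0.0577]
ee_rot: [0.999, 0.044, -0.001, 0.001]
ft_force: [-0.9, 0.5, 0.6]
grip_width: 0.701
```

View pics/scene10.png

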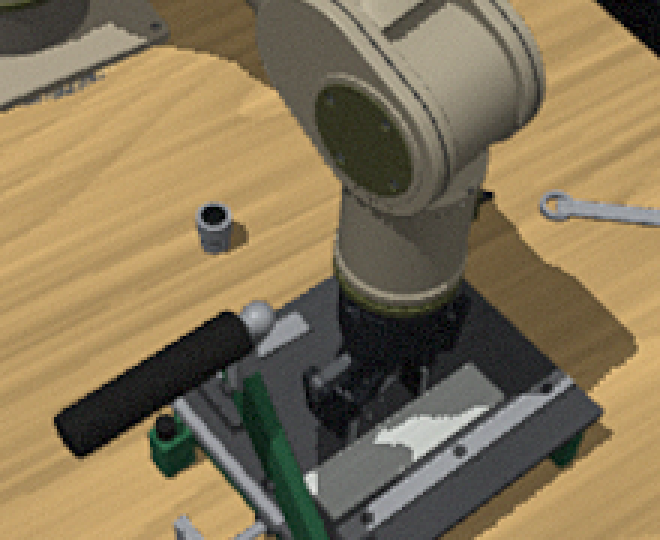

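View pics/top10.png

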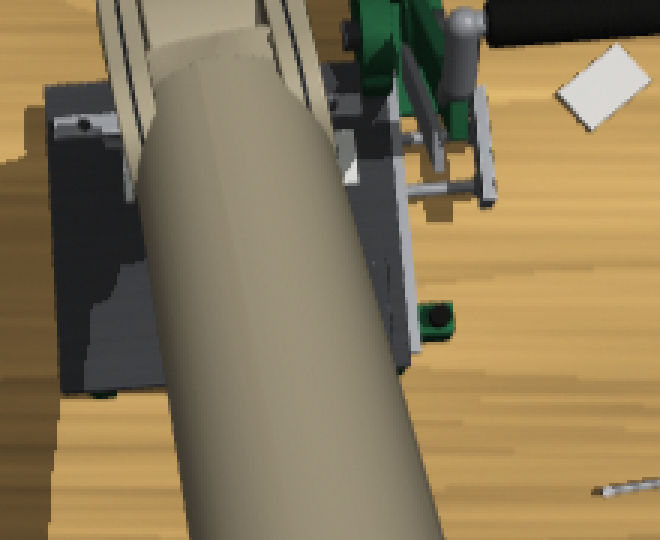

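```bash
python3 -m handwheel '[[[0.002,0,0,0,0,0,0.06],[0.004,0,0,0,0,0,0.06],[0.006,0,0,0,0,0,0.06],[0.006,0,0,0,0,0,0.06]]]';  python3 -m handwheel '[[[0.001,0,0,0,0,0,0.06],[0.002,0,0,0,0,0,0.06],[0.002,0,0,0,0,0,0.06]]]'
```

```text
clock: 17.4
position: [0.6173, 0.0116, 0.0578]
ee_rot: [0.999, 0.044, -0.0, 0.001]
ft_force: [-0.4, 0.4, 0.4]
grip_width: 0.7
clock: 17.77
position: [0.6191, 0.0117, 0.0577]
ee_rot: [0.999, 0.044, -0.001, 0.001]
ft_force: [-0.9, -0.7, 0.2]
grip_width: 0.705
```

```bash
for i in 1 2 3; do python3 -m handwheel '[[[0.001,0,0,0,0,0,0.06],[0.002,0,0,0,0,0,0.06]]]'|grep -E 'posi|force';done; python3 - <<'E'
from h import *
cv2.imwrite("pics/scene11.png",cv2.resize(manip.camera("scene")[200:340,290:450],None,fx=4,fy=4,interpolation=3))
E
```

```text
position: [0.6207, 0.0118, 0.0576]
ft_force: [-4.5, -0.5, 1.9]
position: [0.6209, 0.0118, 0.0574]
ft_force: [-14.8, -0.3, 9.6]
position: [0.6212, 0.0119, 0.0572]
ft_force: [-23.6, -0.9, 16.9]
```

View pics/scene11.png

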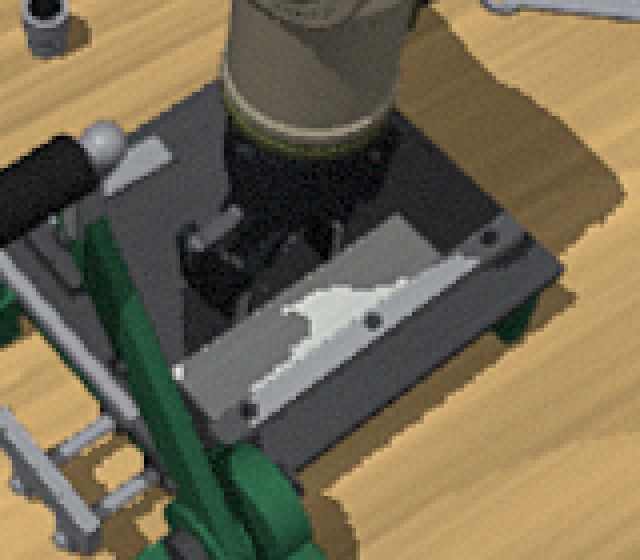

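The bar lies along the fence. I'll back off, shut the fingers and go to the bar's left end.

```bash
python3 - <<'E'
from h import *
for q in[(400,213),(435,255)]: print(toshear(plane("scene",290+q[0]/4,200+q[1]/4,.066)))
E
python3 -m handwheel '[[[-0.015,0,0,0,0,0,0.06],[-0.03,0,-0.01,0,0,0,0.06],[-0.03,0,-0.05,0,0,0,0.03],[-0.03,-0.04,-0.08,0,0,0,0],[-0.03,-0.08,-0.08,0,0,0,0],[-0.01,-0.115,-0.08,0,0,0,0],[0.015,-0.115,-0.08,0,0,0,0],[0.03,-0.115,-0.08,0,0,0,0]]]'
python3 - <<'E'
from h import *
np.set_printoptions(precision=3,suppress=True)
o=manip.get_obs();print(o["joint_pos"],toshear(o["position"]),rel(sh(.025,.236,.075),ori(0)))
for n in("top","scene"): cv2.imwrite(f"pics/{n}12.png",cv2.resize(manip.camera(n)[130:330,250:470],None,fx=3,fy=3,interpolation=3))
E
```

```text
[0.00812074 0.20648378]
[0.04154763 0.20287656]
clock: 19.58
position: [0.646, 0.1303, 0.1373]
ee_rot: [0.999, 0.044, -0.0, 0.001]
ft_force: [0.6, -0.5, -0.3]
grip_width: -0.003
[ 0.007  0.496 -0.377  1.46   0.191  1.222 -1.878] [0.029 0.235] (array([-0.004, -0.001,  0.062]), array([0.003, 0.   , 0.001]))
```

View pics/scene12.png

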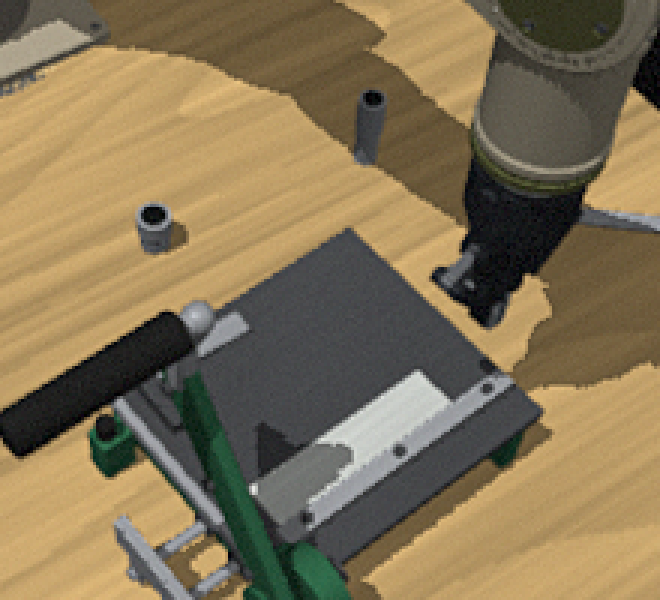

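View pics/top12.png

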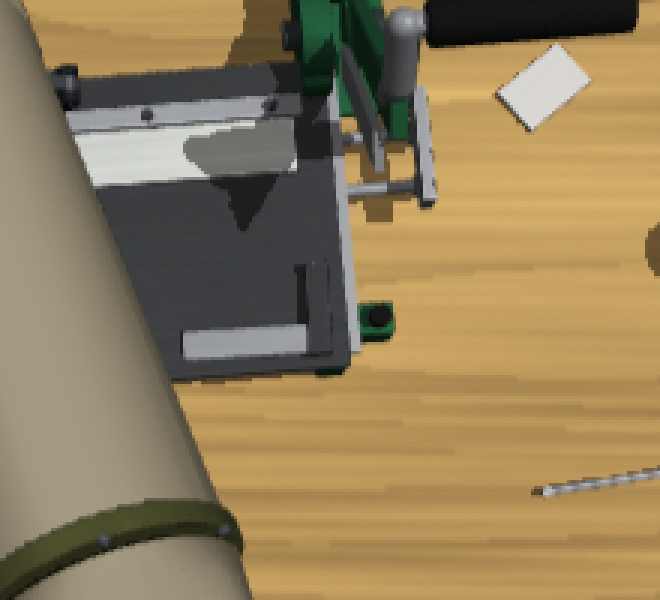

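```bash
python3 -m handwheel '[[[-0.004,0,0.02,0,0,0,0],[-0.004,0,0.04,0,0,0,0],[-0.004,0,0.055,0,0,0,0],[-0.004,0,0.065,0,0,0,0],[-0.004,0,0.07,0,0,0,0],[-0.004,0,0.072,0,0,0,0],[-0.004,0,0.072,0,0,0,0]]]'; for i in 1 2 3; do python3 -m handwheel '[[[0,0,0.001,0,0,0,0],[0,0,0.001,0,0,0,0]]]' | grep -E 'posi|force'; done
```

```text
clock: 20.55
position: [0.6411, 0.1291, 0.0657]
ee_rot: [0.999, 0.044, -0.0, 0.001]
ft_force: [0.5, -0.9, -0.1]
grip_width: -0.001
position: [0.641, 0.1291, 0.0646]
ft_force: [0.6, -0.2, 0.2]
position: [0.6408, 0.129, 0.0633]
ft_force: [0.3, -0.3, 0.4]
position: [0.6408, 0.129, 0.0623]
ft_force: [0.6, 0.5, 0.2]
```

```bash
python3 -m handwheel '[[[0,0.007,0,0,0,0,0],[0,0.014,0,0,0,0,0],[0,0.02,0,0,0,0,0],[0,0.026,0,0,0,0,0],[0,0.032,0,0,0,0,0],[0,0.038,0,0,0,0,0],[0,0.044,0,0,0,0,0],[0,0.05,0,0,0,0,0]]]'; python3 - <<'E'
from h import *
o=manip.get_obs();print(toshear(o["position"]))
for n in("top","scene"): cv2.imwrite(f"pics/{n}13.png",cv2.resize(manip.camera(n)[130:330,250:470],None,fx=3,fy=3,interpolation=3))
E
```

```text
clock: 22.3
position: [0.6452, 0.0788, 0.0625]
ee_rot: [0.999, 0.044, -0.001, 0.001]
ft_force: [0.3, -0.1, -0.5]
grip_width: 0.0
[0.02398338 0.18375576]
```

View pics/scene13.png

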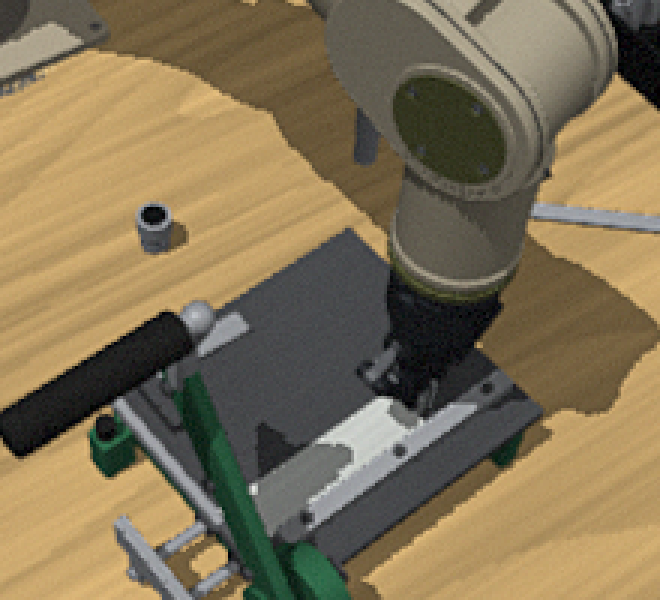

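View pics/top13.png

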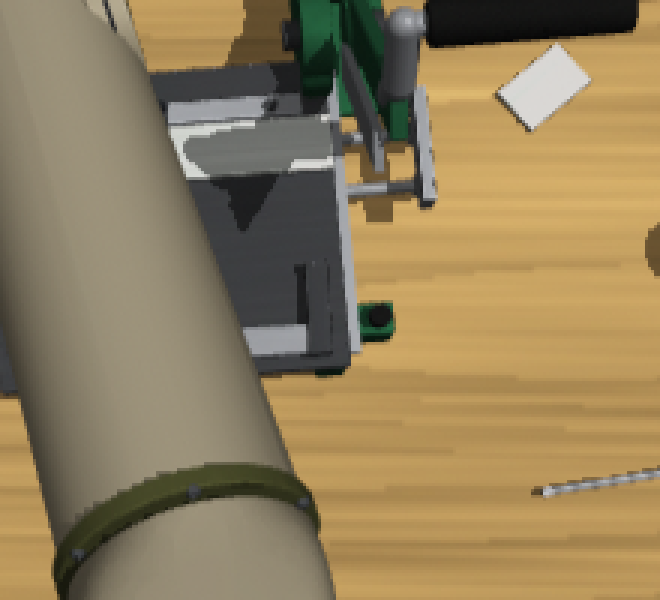

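```bash
python3 -m handwheel '[[[0,0.006,0,0,0,0,0],[0,0.012,0,0,0,0,0],[0,0.018,0,0,0,0,0],[0,0.024,0,0,0,0,0],[0,0.029,0,0,0,0,0],[0,0.034,0,0,0,0,0],[0,0.038,0,0,0,0,0],[0,0.041,0,0,0,0,0]]]'; python3 - <<'E'
from h import *
o=manip.get_obs();print(toshear(o["position"]))
for n in("top","scene"): cv2.imwrite(f"pics/{n}14.png",cv2.resize(manip.camera(n)[130:330,250:470],None,fx=3,fy=3,interpolation=3))
E
```

```text
clock: 23.4
position: [0.6488, 0.0381, 0.0626]
ee_rot: [0.999, 0.044, -0.001, 0.002]
ft_force: [0.3, -0.4, 0.1]
grip_width: -0.0
[0.02402602 0.14284832]
```

View pics/top14.png

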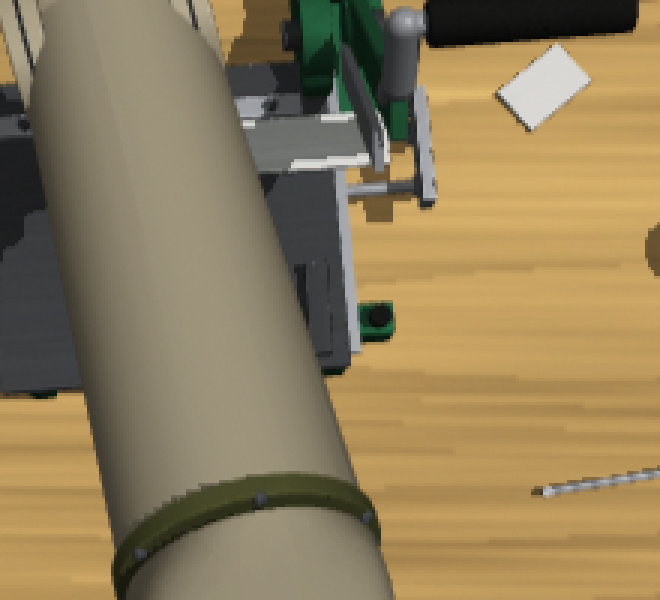

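```bash
python3 -m handwheel '[[[0,0.003,0,0,0,0,0],[0,0.006,0,0,0,0,0],[0,0.008,0,0,0,0,0]]]'|grep -E 'posi|force'; for i in 1 2 3; do python3 -m handwheel '[[[0,0.0015,0,0,0,0,0],[0,0.002,0,0,0,0,0]]]'|grep -E 'posi|force'; done
```

```text
position: [0.6496, 0.0302, 0.0627]
ft_force: [0.3, 0.9, 1.1]
position: [0.6497, 0.0283, 0.0627]
ft_force: [-0.2, 0.8, 0.2]
position: [0.6499, 0.0264, 0.0627]
ft_force: [0.6, 0.8, -0.2]
position: [0.6501, 0.0243, 0.0627]
ft_force: [0.8, 1.3, -0.7]
```

```bash
for i in 1 2 ; do python3 -m handwheel '[[[0,0.001,0,0,0,0,0],[0,0.0015,0,0,0,0,0]]]'|grep -E 'posi|force'; done;  python3 - <<'E'
from h import *
for n in("top","scene"): cv2.imwrite(f"pics/{n}15.png",cv2.resize(manip.camera(n)[130:330,250:470],None,fx=3,fy=3,interpolation=3))
E
```

```text
position: [0.6502, 0.0229, 0.0627]
ft_force: [-0.2, 0.7, 0.1]
position: [0.6503, 0.0214, 0.0627]
ft_force: [-0.2, 0.7, 0.6]
```

View pics/top15.png

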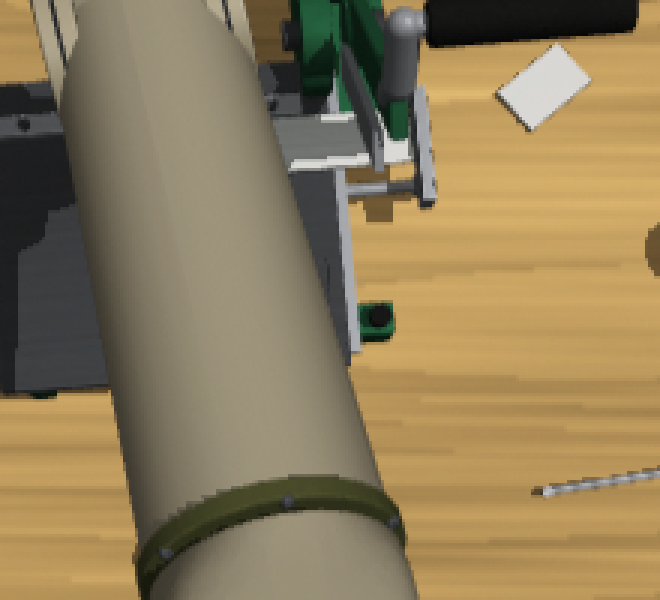

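```bash
for i in 1 2 3; do python3 -m handwheel '[[[0,0.001,0,0,0,0,0],[0,0.0015,0,0,0,0,0]]]'|grep -E 'posi|force'; done
```

```text
position: [0.6504, 0.0199, 0.0627]
ft_force: [-0.1, 1.6, -0.9]
position: [0.6505, 0.019, 0.0627]
ft_force: [-0.2, 2.9, -0.4]
position: [0.6505, 0.0188, 0.0627]
ft_force: [-0.6, 6.6, 0.4]
```

```bash
python3 -m handwheel '[[[0,0.001,0,0,0,0,0],[0,0.0015,0,0,0,0,0]]]'|grep -E 'posi|force'; python3 - <<'E'
from h import *
o=manip.get_obs();print(toshear(o["position"]))
E
python3 -m handwheel '[[[0,-0.008,0,0,0,0,0],[0,-0.02,-0.003,0,0,0,0],[-0.02,-0.03,-0.03,0,0,0,0],[-0.06,-0.02,-0.04,0,0,0,0],[-0.07,0.02,-0.04,0,0,0,0],[-0.07,0.06,-0.04,0,0,0,0],[-0.07,0.06,-0.04,0,0,0,0]]]'
python3 - <<'E'
from h import *
o=manip.get_obs();print(toshear(o["position"]),rel(sh(-.03,.075,.0625),ori(0)))
for n in("top","scene"): cv2.imwrite(f"pics/{n}16.png",cv2.resize(manip.camera(n)[130:330,250:470],None,fx=3,fy=3,interpolation=3))
E
```

```text
position: [0.6505, 0.0187, 0.0627]
ft_force: [-1.4, 10.3, -0.0]
[0.02404387 0.12339989]
clock: 27.1
position: [0.5864, -0.0546, 0.1033]
ee_rot: [0.999, 0.041, -0.0, 0.003]
ft_force: [0.2, 0.7, -0.2]
grip_width: -0.0
[-0.0462044   0.05597114] (array([ 0.0161, -0.0193,  0.0407]), array([ 0.005,  0.001, -0.005]))
```

View pics/scene16.png

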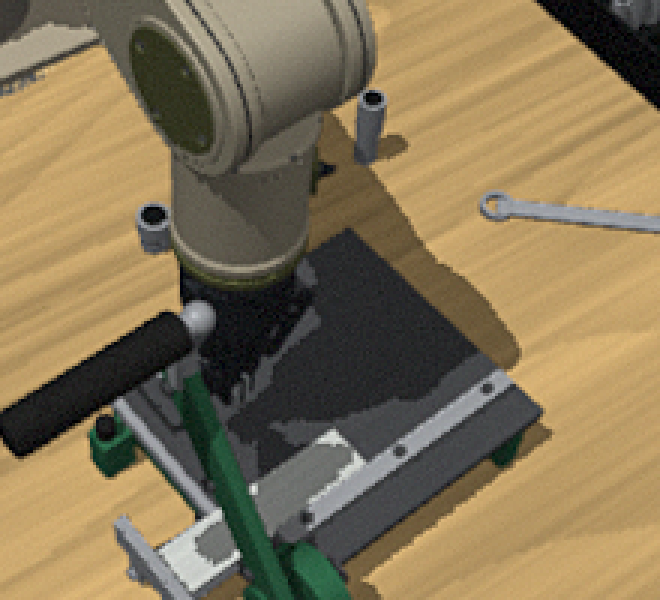

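```bash
python3 -m handwheel '[[[0.005,-0.015,0,0,0,0,0],[0.012,-0.027,0.01,0.005,0,-0.005,0],[0.012,-0.027,0.025,0.005,0,-0.005,0],[0.012,-0.027,0.036,0.005,0,-0.005,0],[0.012,-0.027,0.0405,0.005,0,-0.005,0],[0.014,-0.027,0.0405,0.005,0,-0.005,0]]]'; python3 - <<'E'
from h import *
o=manip.get_obs();print(toshear(o["position"]),rel(sh(-.006,.083,.0625),ori(0)))
E
```

```text
clock: 27.95
position: [0.5977, -0.0227, 0.062]
ee_rot: [0.999, 0.046, -0.001, -0.001]
ft_force: [-0.2, 1.0, -0.1]
grip_width: -0.001
[-0.03219037  0.08669452] (array([ 0.0262,  0.0038, -0.0006]), array([-0.002,  0.002,  0.005]))
```

```bash
python3 -m handwheel '[[[0.005,0.001,0,0,0,0,0],[0.01,0.002,0,0,0,0,0],[0.015,0.003,0,0,0,0,0],[0.019,0.003,0,0,0,0,0],[0.022,0.003,0,0,0,0,0]]]'|grep -E 'posi|force';  for i in 1 2 3; do python3 -m handwheel '[[[0.001,0,0,0,0,0,0],[0.0015,0,0,0,0,0,0]]]'|grep -E 'posi|force'; done
```

```text
position: [0.6204, -0.0232, 0.0623]
ft_force: [-0.0, 0.8, -1.2]
position: [0.6216, -0.0231, 0.0623]
ft_force: [0.2, 0.3, -0.1]
position: [0.6231, -0.023, 0.0624]
ft_force: [0.2, -0.8, -0.2]
position: [0.6237, -0.0229, 0.0622]
ft_force: [-6.7, 0.3, 4.4]
```

```bash
python3 -m handwheel '[[[0.001,0,0,0,0,0,0],[0.0012,0,0,0,0,0,0]]]'|grep -E 'posi|force'; python3 - <<'E'
from h import *
o=manip.get_obs();print(toshear(o["position"]))
E
python3 -m handwheel '[[[-0.01,0,0,0,0,0,0],[-0.03,-0.01,-0.005,0,0,0,0],[-0.05,-0.04,-0.04,0,0,0,0],[-0.06,-0.08,-0.08,0,0,0,0],[-0.07,-0.13,-0.12,0,0,0,0],[-0.08,-0.18,-0.14,0,0,0,0],[-0.1,-0.23,-0.14,0,0,0,0],[-0.12,-0.27,-0.14,0,0,0,0]]]'
python3 - <<'E'
from h import *
for n in("top","scene"):
    im=manip.camera(n);cv2.imwrite(f"pics/{n}17.png",im);cv2.imwrite(f"pics/{n}17z.png",cv2.resize(im[130:330,250:450],None,fx=3,fy=3,interpolation=3) if n=="scene" else cv2.resize(im[80:280,230:470],None,fx=3,fy=3,interpolation=3))
E
```

```text
position: [0.6238, -0.0229, 0.062]
ft_force: [-11.2, -0.6, 8.1]
[-0.00619494  0.08427858]
clock: 30.58
position: [0.4806, 0.2369, 0.2035]
ee_rot: [0.999, 0.047, 0.0, -0.001]
ft_force: [1.0, -0.4, 0.4]
grip_width: 0.0
```

View pics/scene17z.png

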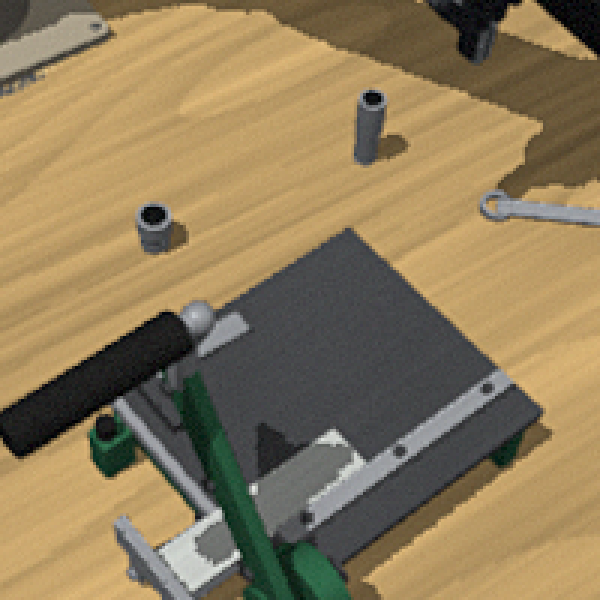

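View pics/top17z.png

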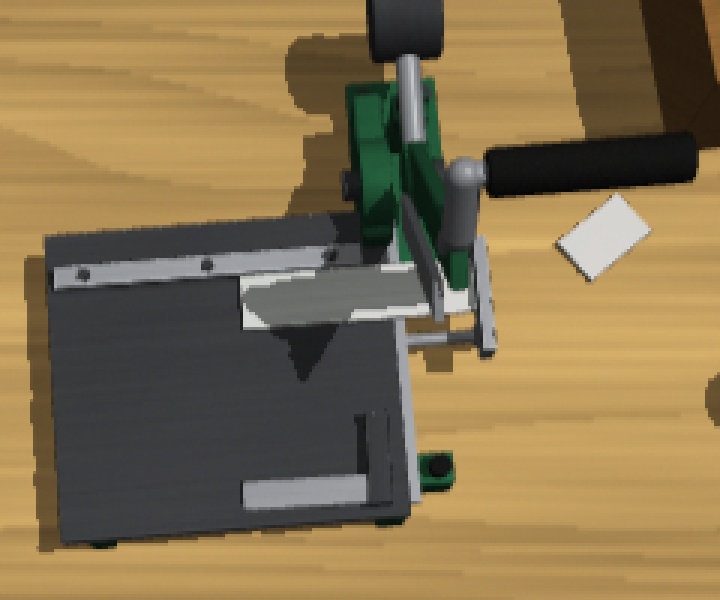

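```bash
python3 - <<'E'
from h import *
np.set_printoptions(precision=4,suppress=True)
a=cv2.imread("pics/top17.png");b=cv2.imread("pics/scene17.png")
cv2.imwrite("pics/z17.png",np.hstack([cv2.resize(a[150:210,340:400],None,fx=6,fy=6,interpolation=0),cv2.resize(b[290:350,285:345],None,fx=6,fy=6,interpolation=0)]))
g=a.max(2).astype(int)
# near edge of bar along columns (dark table below), shear x at several columns
pts=[]
for u in list(range(314,332,2))+list(range(342,362,2)):
    col=a[:,u].astype(int).sum(1);d=col[176:196]-col[177:197];v=176+np.argmax(d)+.5
    pts.append((u,v,*toshear(plane("top",u,v,.066))))
P=np.array(pts);print(P)
print("slope vs shear y:",np.polyfit(P[:,3],P[:,2],1))
E
```

```text
[[314.     188.5      0.0056   0.1108]
 [316.     188.5      0.0052   0.1065]
 [318.     189.5      0.0026   0.1023]
 [320.     188.5      0.0045   0.0978]
 [322.     188.5      0.0041   0.0935]
 [324.     187.5      0.006    0.0889]
 [326.     187.5      0.0057   0.0846]
 [328.     188.5      0.0031   0.0804]
 [330.     187.5      0.005    0.0759]
 [342.     186.5      0.0051   0.0497]
 [344.     186.5      0.0047   0.0454]
 [346.     186.5      0.0044   0.0411]
 [348.     186.5      0.004    0.0367]
 [350.     185.5      0.0059   0.0322]
 [352.     185.5      0.0055   0.0279]
 [354.     185.5      0.0052   0.0235]
 [356.     185.5      0.0048   0.0192]
 [358.     185.5      0.0045   0.0149]
 [360.     185.5      0.0041   0.0105]]
slope vs shear y: [-0.0017  0.0048]
```

View pics/z17.png

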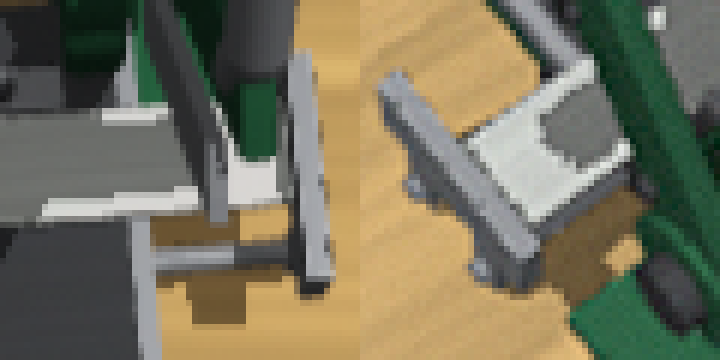

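```bash
python3 - <<'E'
from h import *
a=cv2.imread("pics/top0.png").astype(int);b=cv2.imread("pics/top17.png").astype(int)
for k,(x0,y0,x1,y1) in dict(square=(305,215,355,250),offcut=(413,143,450,176),oil=(485,180,545,230),screwdr=(425,270,530,300),sock=(295,305,320,325)).items(): print(k,np.abs(a-b)[y0:y1,x0:x1].mean().round(1))
print(manip.get_obs()["ft_force"]); print(manip.hand_in())
E
```

```text
square 3.2
offcut 7.2
oil 4.6
screwdr 4.3
sock 4.2
[-0.78662161  0.6317776  -0.25614608]
the job is handed in; nothing more can be done
None
```

I raised the beam and set the flat bar against the length stop and the fence. The job was handed in at about 31 s, with the arm clear of everything.

**Beam:** I pushed it up slowly with shut fingertips under the side grip, past balance. It then went up by itself to its stop. The grip's ends in the picture matched the 0.97 rad position.

**Bar:** I slid it flat to the fence with the opened fingers, then pushed its left end under the knife until it met the length stop, where the force rose to 10 N. A last push against the fence reached 11 N.

**Last checks:**
- **Fence:** In the last top view the bar's near edge lies at 4.8 mm in the shear frame, where 5 mm is expected. Its angle to the fence is -0.002 rad.
- **Length stop:** The last two views show the bar's end at the stop. I did not re-push it after the last fence push, so contact there rests on the earlier 10 N reading and these pictures. A gap under a millimetre would not show.
- **Other objects:** The square, offcut, large socket, oil can and screwdriver show no visible movement. The deep socket and spanner were only looked at in the scene view, and looked unmoved.

On the way, the arm ran up against limits on two joints while moving from the grip to the bar, and I had to re-route it. The joints stayed inside their ranges and nothing was touched.

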